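Demagnetise the watch movements

TASK

Put every covered watch movement on the bench into the demagnetiser's tray, each sitting flat in a cell of its own; then slide the carriage fully home between the coils and lock it by putting the retaining pin fully down through the clevis and the carriage's tongue. Only then, with all movements in the tray, pull the spring start knob fully out for a moment and let it go back to rest. Finally put the pin fully back in its stand and slide the carriage fully out again with all the movements still in it, leaving the other things on the bench undisturbed.

Things in the scene. Friction and masses are not known exactly. Their poses are not given: they have to be found in the camera images.
- demag: Demagnetiser, fixed: grey base plate 150 x 510 mm, 20 mm thick. Origin: centre of its underside; own y along its length towards the console (to the robot's left), x away from the robot, z up; yawed a few degrees. Two low black coil blocks with copper bands (tops 45 mm above the bench, inner faces at own x -58 and +58 mm, y -50 to +110 mm); clevis at y +134 mm; console at y +173 to +251 mm.
- carriage (a joint): Slide of the tray carriage along the demagnetiser's own +y, in m: 0 fully out, 0.130 fully home between the coils against its stop; starts between 0 and 0.05. Friction of about 2 N holds it where it is left. At 0.130 the 11 mm hole of the steel tongue at its +y end lines up with the clevis holes.
- tray (a point): Centre of the upper side of the white tray's floor, 25 mm above the bench; moves with the carriage; axes as the demagnetiser's. Tray 111 (x) by 165 (y) mm, 3 mm walls standing up to 12 mm above the floor, 6 open cells each 51 mm square: centres at own x -27 and +27 mm, y -54, 0 and +54 mm.
- handle (a point): Point on the axis of the carriage's handle, an upright black post 12 mm in diameter at the carriage's -y end, 108 mm from the tray's centre. Point 67 mm above the bench, post top 85 mm, post foot 33 mm. Push or pull it to slide the carriage.
- clevis_hole (a point): Centre of the mouth of the clevis's upper hole, 52 mm above the bench. A metal bracket 44 x 40 mm with vertical 11 mm holes one above another: upper plate 44 to 52 mm above the bench, then the carriage's tongue 34 to 42 mm (there only when the carriage is home), lower plate 20 to 32 mm. Axes as the demagnetiser's.
- pin_centre (a point): Centre (half-way up) of the loose steel retaining pin, 58 mm long, 50 g, own z towards its head: shank 8 mm in diameter, 30 mm long, tapered end; flange 18 mm wide, 4 mm thick; ribbed grip 14 mm in diameter, 24 mm tall. The point is 29 mm above the shank's end. It starts upright in the stand, flange on the stand's top. Fully in, the flange rests on the clevis, this point 1 mm below the hole's mouth.
- pin_stand: The pin's stand, fixed: a dark steel block 46 x 46 mm, 36 mm high, with one 11 mm hole in the middle of its top. Origin at the centre of its underside.
- start_knob (a joint): Travel of the start knob outward along its axis, in m: 0 at rest, 0.014 fully out, against a stop. A spring always draws it back, about 2 N at rest and 7 N fully out. Pulled right out it fires the coils.
- knob_head (a point): Centre of the start knob's head, a black cylinder 24 mm in diameter, 20 mm tall, metal disc on its end, on a thin stem in the console's sloped panel (110 x 78 mm). Site z: the knob's axis, outward, 30 degrees from vertical, leaning to the demagnetiser's own -x. At rest the head's inner end stands 15 mm off the panel, this point 25, outer end 35; a collar 32 mm wide, 3 mm high is round the stem.
- screwdriver: A small blue screwdriver lying on the bench, 135 mm long, 12 mm thick; a bystander.
- dial: A round metal watch dial lying on the bench, 60 mm across, 3 mm thick; a bystander.
- loupe: A black eye loupe standing on the bench, 36 mm across, 30 mm tall; a bystander.
- movement1 (a point): Centre (half-way up) of a watch movement under its dust cover, one rigid piece of about 120 g: black round base and brass movement under a clear cover, 42 mm in diameter, 18 mm tall, with an upright round brass grip 14 mm in diameter, 22 mm tall, in the middle of its top; 40 mm tall in all. Three to five such pieces stand on the bench, all alike; one not present reads None.
- movement2 (a point): The same for another movement, like movement1 (number 2; may be absent).
- movement3 (a point): The same for another movement, like movement1 (number 3; may be absent).
- movement4 (a point): The same for another movement, like movement1 (number 4; may be absent).
- movement5 (a point): The same for another movement, like movement1 (number 5; may be absent).
Things that resemble listed ones, but are neither listed nor needed, are in the scene too. What is shaped like the part that bears movement2 but blue is not meant.

How it is judged:
By the outcome, as a careful person would: the job done as asked, in the order asked, and still so for the second after the job is handed in, with the robot touching nothing.
Of mv1, mv2, mv3, mv4, mv5 only 3 to 5 are there at a start; the rules pass over those that are not, and their reading is None.
At some moment in a run one of mv1, mv2, mv3, mv4, mv5 may be knocked a few centimetres aside while the robot is not near it.
It also fails if it takes over 210 s, if anything falls off the work surface, if the arm or the gripper's body presses on something with over 40 N, if the wrist force passes 120 N, or if a joint passes its speed limit or range.

ROBOT

A 6-joint arm with a two-finger parallel gripper is mounted at the origin on the work surface. World frame = base frame: x ahead of the robot, y to its left, z up, the work surface at z = 0. Lengths are in m, angles in rad, forces in N, time in s.
With the tool pointing down it reaches from about 0.375 to 0.75 m from the base axis. Payload 9 kg.
Tool frame: the origin (TCP) lies between the finger pads; the fingertips stand 19 mm ahead of it and the grasp point (between the pads) is the TCP (bot.tip_extent is the distance from the TCP to the fingertips, in m); z points along the fingers, y is the direction in which the jaws open and shut (so a half turn about z gives the same grasp; the last joint's range is limited). The gripper opens to 85 mm and grips with 20 to 120 N. Pads are 22 mm wide; open, the fingers measure 114 mm over their backs; the gripper's body (76 mm by 85 mm) begins 54 mm behind the grasp point. The pads swing forward as they close: fully open they stand 13 mm farther back than shut.
Start: joints at [-1.43, 0.104, 0.097, 1.564, 0, 1.353], TCP at [0.211, -0.562, 0.25] pointing down, gripper open.
Joint ranges: [-2.99, 2.99], [-0.84, 1.86], [-1.1, 1.16], [-1.84, 2.11], [-1.51, 1.56], [-3.14, 3.14]. Speed limits (rad/s): [2.22, 2.22, 2.57, 3.14, 3.14, 3.14].

INTERFACE

Orientations are given as a 3x3 rotation matrix whose columns are the frame's x, y, z axes.
In Python, from plant import bot gives the robot as it stands. The module is installed in compiled form; this text tells all that it offers.
- The arm moves only by the tool send_rows, never from a script. Its argument "increments" is one flat list of numbers, 4 for each row, row after row: the shift along the world's x, y, z in mm, then the turn about the world's z in degrees. In form: [tx, ty, tz, yaw, tx, ty, tz, yaw, ...]. A call has 1 to 5 rows; each row is the pose to reach, as a shift and turn from the pose commanded when the call began; what a row does not reach only later rows make up. A row lasts 1/10 s, in which the tool goes at most 50 mm and 8.59 degrees, less where a joint would pass 70% of its speed; a pose out of reach is approached as far as the arm can. A call with a gripper value outside its range is refused whole. "gripper" is the finger opening in mm, from 0 to 85.4, set as the call begins (left out, the last holds). The fingers move at their own pace and stop on an object; "newtons" is the grip in N (left out, the last holds). Time passes only in rows, so rows that repeat a pose let the fingers close. It gives the time, the measured TCP pose, the force and the opening at its end, in the units of the state.
- bot.get_state(): the state, without advancing time (a new reading comes with each control period).
- bot.capture(name): name is "scene" or "top" or "wrist"; returns the picture (400x640x3 uint8, red, green, blue); there is no depth.
- bot.camera_params(name): a dict with "intrinsics" (3x3 intrinsics, pixels), "eye" and "rotation" of the camera in the world. Camera axes: x right, y up, looking along -z (the intrinsics and any distortion apply to the point x, -y, -z); pixel columns grow to the right and rows downward; lengths in m; the calibration is good to about 2 mm. A picture is of the moment at which its call begins: read the wrist's pose just before it. camera_params takes no time and is no camera call; for the wrist camera it gives the pose at the moment of the call.
- bot.sign_off(): hands the job in, once; it reports no verdict.
Trained networks look in the newest picture that a camera, given by its name, has taken for a name from the list of things; names that differ only in an ending like _2 or _b are one class to them, and where a whole thing is asked for, a point or a joint stands for the part that bears it (a point fixed in the world has none). Each returns a list of dicts, best first, with "score" (0 to 1); they miss things now and then, are a little off and sometimes report something else, mostly with a low value. They report only what shows in the picture. A call takes as long as a camera call. They do not tell look-alikes from the thing itself.
- bot.boxes_of(camera, label): "xyz" ([x, y, z] in m, in the coordinates of the camera as it stood for that picture, good to about 4 mm: the middle of the surface that is visible of it).
The state is a dict: "time_s": time; "qpos": joint angles; "qd": joint speeds; "tau": joint torques, N m; "ee_pos": TCP position; "tool_rot": TCP orientation; "wrist_force": force on the tool from outside, world axes, zero at the start; "torque": the same for the moment, N m; "grip_width": opening from 0.0 (shut) to 1.0 (fully open).
Only numpy, scipy, OpenCV 4.12 (cv2) and the standard library are available. Lean on these libraries where they do the work, as an engineer would, in place of code of your own. Each camera call takes 0.05 s, during which the arm holds its last target.

## Working session

There is one attempt and no reset: what is moved stays moved. The work goes in short steps, Python scripts to look and compute and a tool call to move; the robot and the scene stay as the last step left them, time stands still between calls to the robot, and variables do not carry over. Pictures are saved under pics/ and viewed, and the job is handed in when it is done.

Besides the shell and the picture viewer there is one more tool, called after ">>>" by a JSON object that holds its "api" and its "payload", one argument or row to a line. send_rows: Moves the arm, as the interface text tells. Its arguments: {"type":"object","properties":{"increments":{"type":"array","items":{"type":"number"}},"gripper":{"type":"number"},"newtons":{"type":"number"}},"required":["increments"]}

```bash
mkdir -p pics; ls
cat > h.py <<'E'
import numpy as np, cv2
from plant import bot
def snap(cam,name):
    im=bot.capture(cam); cv2.imwrite('pics/'+name+'.png',im[:,:,::-1]); return im
def w(cam,p,cp=None):
    c=cp or bot.camera_params(cam); return np.array(c['eye'])+np.array(c['rotation'])@np.array(p)
def ray(cam,u,v,z,cp=None):
    c=cp or bot.camera_params(cam); K=np.array(c['intrinsics'])
    d=np.linalg.inv(K)@np.array([u,v,1]); d=np.array([d[0],-d[1],-d[2]])
    d=np.array(c['rotation'])@d; e=np.array(c['eye']); return e+d*(z-e[2])/d[2]
def proj(cam,P,cp=None):
    c=cp or bot.camera_params(cam); K=np.array(c['intrinsics'])
    q=np.array(c['rotation']).T@(np.array(P)-np.array(c['eye'])); q=K@np.array([q[0],-q[1],-q[2]]); return q[:2]/q[2]
E
python3 - <<'E'
from h import *
np.set_printoptions(precision=4,suppress=True)
for c in ['scene','top','wrist']:
    snap(c,c+'0'); print(c,bot.camera_params(c))
    if c!='wrist':
        for l in ['movement1','pin_centre','pin_stand','handle','tray','clevis_hole','knob_head','demag','screwdriver','dial','loupe']:
            print(l,[(round(d['score'],2),w(c,d['xyz']).round(4).tolist()) for d in bot.boxes_of(c,l)])
print(bot.get_state())
E
```

```text
pics
scene {'intrinsics': array([[392.3696,   0.    , 321.9815],
       [  0.    , 392.3696, 201.9317],
       [  0.    ,   0.    ,   1.    ]]), 'eye': array([ 1.0463, -0.3982,  0.7482]), 'rotation': array([[ 0.6898, -0.538 ,  0.4846],
       [ 0.724 ,  0.5054, -0.4695],
       [ 0.0077,  0.6746,  0.7381]])}
movement1 [(0.83, [0.4641, -0.3205, 0.0245]), (0.73, [0.4649, 0.2211, 0.0216]), (0.68, [0.4724, -0.0511, 0.0175]), (0.66, [0.447, 0.0701, 0.0224]), (0.46, [0.3604, 0.1419, 0.0203])]
pin_centre [(0.24, [0.6214, 0.0532, 0.0244])]
pin_stand [(0.8, [0.5769, -0.3307, 0.0355])]
handle [(0.67, [0.6121, 0.0272, 0.0278]), (0.5, [0.7991, -0.0249, 0.0096])]
tray [(0.65, [0.4648, -0.3192, 0.0253]), (0.64, [0.6135, 0.027, 0.0282])]
clevis_hole [(0.92, [0.6195, 0.0494, 0.0245])]
knob_head [(0.47, [0.5591, 0.2931, 0.1027])]
demag [(0.9, [0.6206, 0.053, 0.024])]
screwdriver [(0.67, [0.5699, -0.3203, 0.0527]), (0.55, [0.7992, -0.0248, 0.0122])]
dial [(0.4, [0.503, 0.4293, 0.0008])]
loupe [(0.73, [0.714, -0.2283, 0.0307]), (0.16, [0.462, 0.2206, 0.0164])]
top {'intrinsics': array([[453.3491,   0. 
[... 1175 characters left out ...]
  ]]), 'eye': array([ 0.2901, -0.5317,  0.3741]), 'rotation': array([[ 0.3503,  0.8856,  0.3049],
       [-0.9366,  0.3312,  0.114 ],
       [ 0.    , -0.3255,  0.9455]])}
{'time_s': 1.25, 'qpos': array([-1.4297,  0.1041,  0.0973,  1.5639,  0.    ,  1.3531]), 'qd': array([-0.002 ,  0.0005, -0.0017, -0.0006,  0.0002, -0.0026]), 'tau': array([ -0.0007, -55.6759,  50.3767,   0.0007,  -0.0004,   0.    ]), 'ee_pos': array([ 0.2107, -0.5618,  0.2503]), 'tool_rot': array([[ 0.9363,  0.3511,  0.    ],
       [ 0.3511, -0.9363, -0.0001],
       [ 0.    ,  0.0001, -1.    ]]), 'wrist_force': array([0.1151, 0.6772, 0.1366]), 'torque': array([ 0.0069,  0.0163, -0.0215]), 'grip_width': 0.9978160603357908}
```

View pics/top0.png

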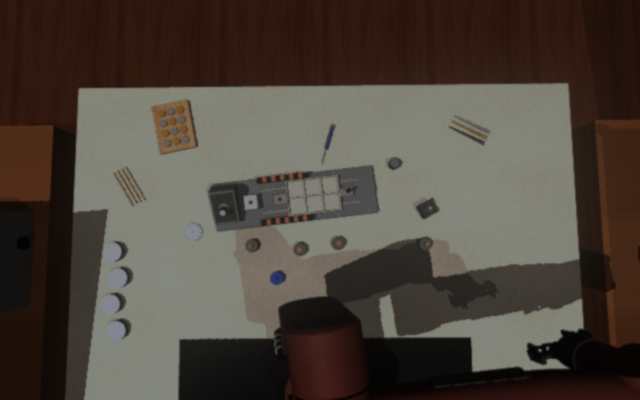

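View pics/scene0.png

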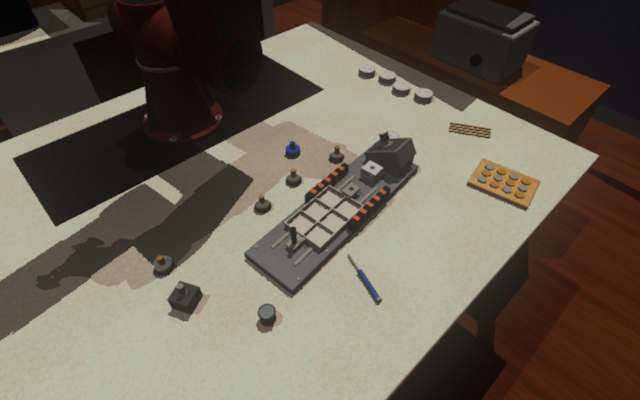

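View pics/wrist0.png

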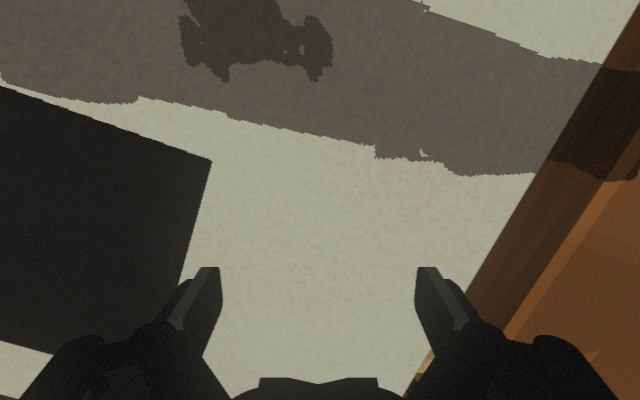

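The top view shows four brass movements at about (252,245), (301,248), (338,242) and (426,243). The blue look-alike is at (277,278), the pin stand at (427,208), and the demagnetiser runs from (210,205) to (378,190). Next I zoom in.

Run:
```python
from h import *
im=cv2.imread('pics/top0.png'); c=im[150:270,200:400]; cv2.imwrite('pics/topz.png',cv2.resize(c,None,fx=4,fy=4,interpolation=cv2.INTER_CUBIC))
im=cv2.imread('pics/scene0.png'); c=im[120:300,240:430]; cv2.imwrite('pics/scz.png',cv2.resize(c,(760,570*0+600)[:2] if 0 else None,fx=3.3,fy=3.3,interpolation=cv2.INTER_CUBIC))
```

```text
(no output)
```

View pics/topz.png

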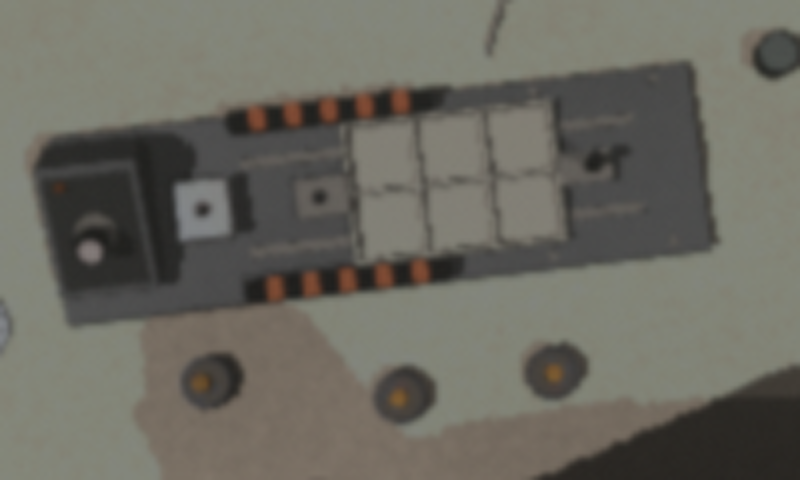

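View pics/scz.png

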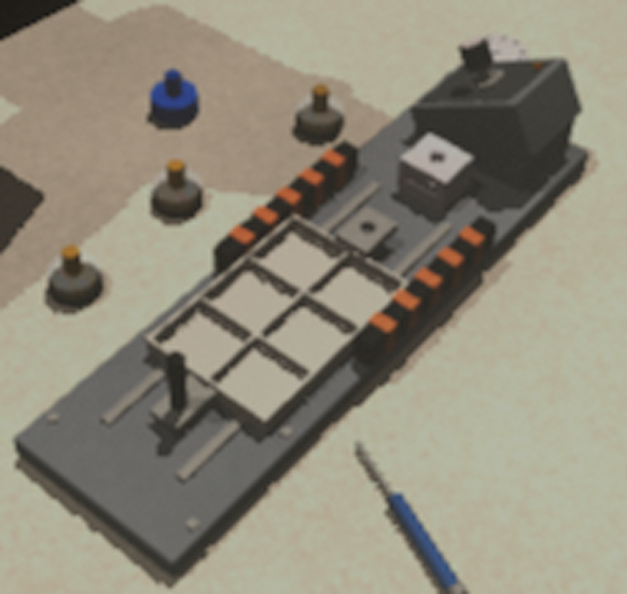

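```bash
cat > fit.py <<'E'
from h import *
from scipy.optimize import least_squares
T={'top':(4,200,150),'scene':(3.3,240,120)}
obs=[('top',690,64,(75,-255,20)),('top',714,242,(-75,-255,20)),('top',70,323,(-75,255,20)),('top',203,210,(0,134,52)),
('top',319,197,('g',0,0,42)),('top',553,100,('t',55.5,-82.5,37)),('top',570,240,('t',-55.5,-82.5,37)),('top',360,260,('t',-55.5,82.5,37)),('top',347,125,('t',55.5,82.5,37)),
('scene',18,440,(-75,-255,20)),('scene',172,565,(75,-255,20)),('scene',437,157,(0,134,52)),('scene',368,228,('g',0,0,42)),
('scene',148,340,('t',-55.5,-82.5,37)),('scene',262,425,('t',55.5,-82.5,37)),('scene',292,218,('t',-55.5,82.5,37)),('scene',407,283,('t',55.5,82.5,37))]
CP={c:bot.camera_params(c) for c in T}
def W(p,o):
    x,y,a,s,ty=p[0],p[1],p[2],p[3],p[4]
    if o[0]=='g': q=np.array([o[1],4e-3+s,.042]);
    elif o[0]=='t': q=np.array([o[1]/1e3,o[2]/1e3+ty,o[3]/1e3])
    else: q=np.array(o)/1e3
    c,sn=np.cos(a),np.sin(a)
    return np.array([x+c*q[0]-sn*q[1],y+sn*q[0]+c*q[1],q[2]])
def res(p,cams=('top','scene')):
    r=[]
    for c,u,v,o in obs:
        if c not in cams: continue
        f,ox,oy=T[c]; px=np.array([(u+.5)/f-.5+ox,(v+.5)/f-.5+oy])
        r+=list(proj(c,W(p,o),CP[c])-px)
    return np.array(r)
for cams in [('top',),('scene',),('top','scene')]:
    s=least_squares(res,[.6,.05,.05,.02,-.05],args=(cams,),loss='soft_l1'); print(cams,s.x.round(4),np.degrees(s.x[2])); print(res(s.x,cams).reshape(-1,2).round(1).tolist())
E
python3 fit.py
python3 - <<'E'
from h import *
print('top brass tops z.04', [ray('top',(u+.5)/4-.5+200,(v+.5)/4-.5+150,.04).round(4).tolist() for u,v in [(200,383),(398,398),(554,373)]])
print('scene', [ray('scene',(u+.5)/3.3-.5+240,(v+.5)/3.3-.5+120,.04).round(4).tolist() for u,v in [(321,90),(176,166),(71,253)]])
E
```

```text
('top',) [ 0.6052  0.0899  0.1072  0.0424 -0.0612] 6.139441890497087
[[0.1, -0.8], [0.3, 1.8], [-0.9, 0.6], [0.3, -0.4], [-0.0, -0.1], [0.3, -0.4], [0.4, -0.1], [-0.1, 1.1], [-0.8, -0.5]]
('scene',) [ 0.6052  0.0921  0.1113  0.0398 -0.0622] 6.375129475808151
[[-1.6, -0.5], [0.7, 0.1], [0.1, 0.1], [-0.0, -0.0], [-1.1, 0.4], [0.6, -0.2], [0.0, -0.7], [0.4, 0.6]]
('top', 'scene') [ 0.6053  0.091   0.1095  0.0411 -0.0616] 6.276201141375861
[[-0.3, -1.0], [-0.1, 1.6], [-1.2, 0.7], [-0.0, -0.3], [0.1, -0.2], [0.1, -0.6], [0.2, -0.3], [-0.3, 1.0], [-1.1, -0.6], [-2.1, -0.3], [0.1, 0.4], [-0.1, 0.3], [0.1, -0.1], [-1.3, 0.5], [0.3, -0.1], [-0.1, -0.6], [0.2, 0.7]]
top brass tops z.04 [[0.4576, 0.2277, 0.04], [0.4448, 0.0759, 0.04], [0.4628, -0.0437, 0.04]]
scene [[0.4587, 0.2271, 0.04], [0.4462, 0.0754, 0.04], [0.4648, -0.0444, 0.04]]
```

>>> {"api": "send_rows", "payload": {
  "increments": [40,40,0,-4,80,80,0,-8,115,115,0,-11.2,150,150,0,-14.2,185,185,-20,-14.2],
  "gripper": 45,
  "newtons": 40
}}

```text
time_s: 1.75
ee_pos: [0.3875, -0.3859, 0.2369]
tool_rot: [[0.994, 0.109, 0.002], [0.109, -0.994, -0.003], [0.002, 0.004, -1.0]]
wrist_force: [0.6, -1.1, -0.2]
grip_width: 0.526
```

>>> {"api": "send_rows", "payload": {
  "increments": [30,31,-20,0,63,62,-30,0,63,62,-30,0]
}}

```text
time_s: 2.05
ee_pos: [0.4511, -0.3203, 0.2032]
tool_rot: [[0.993, 0.116, -0.001], [0.116, -0.993, 0.003], [-0.0, -0.003, -1.0]]
wrist_force: [-0.7, -0.7, -0.0]
grip_width: 0.529
```

Run:
```python
from h import *
print(bot.tip_extent); s=bot.get_state(); print(s['time_s'],s['ee_pos'],s['tool_rot'],s['grip_width'],s['wrist_force'])
cp=bot.camera_params('wrist'); print(cp); snap('wrist','w1')
print([(d['score'],w('wrist',d['xyz'],cp).round(4)) for d in bot.boxes_of('wrist','movement1')])
for P in [(0.459,-.315,.04),(0.459,-.315,.018)]: print(proj('wrist',P,cp))
```

```text
0.019
2.05 [ 0.45112252 -0.32034524  0.20319961] [[ 9.93256261e-01  1.15937160e-01 -7.58333096e-04]
 [ 1.15938804e-01 -9.93252690e-01  2.69951803e-03]
 [-4.40241935e-04 -2.76923342e-03 -9.99996069e-01]] 0.528596901839713 [-0.73693199 -0.70965727 -0.01379789]
{'intrinsics': array([[340.18887468,   0.        , 318.01128029],
       [  0.        , 340.18887468, 199.35831166],
       [  0.        ,   0.        ,   1.        ]]), 'eye': array([ 0.53535803, -0.31032364,  0.32692649]), 'rotation': array([[ 0.11508821,  0.93899416,  0.32410596],
       [-0.99335097,  0.10975023,  0.0347669 ],
       [-0.00292478, -0.32595223,  0.94538172]])}
[(0.94, array([ 0.461 , -0.054 ,  0.0188])), (0.8, array([ 0.4652, -0.3152,  0.0197]))]
[314.21679905 174.87916403]
[314.53484343 168.78904265]
```

View pics/w1.png

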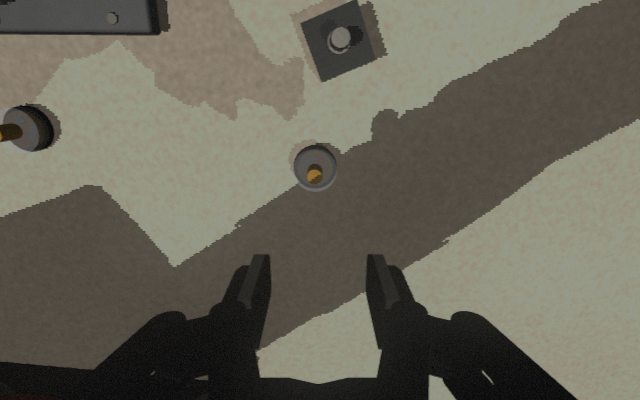

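```bash
cat >> h.py <<'E'
def zoom(src,dst,x0,y0,x1,y1,f):
    im=cv2.imread('pics/'+src+'.png')[y0:y1,x0:x1]; cv2.imwrite('pics/'+dst+'.png',cv2.resize(im,None,fx=f,fy=f,interpolation=cv2.INTER_CUBIC))
def brass(im):
    hsv=cv2.cvtColor(im,cv2.COLOR_RGB2HSV); m=cv2.inRange(hsv,(10,130,50),(30,255,255))
    n,l,st,ce=cv2.connectedComponentsWithStats(m); return [(st[i].tolist(),ce[i].round(1).tolist()) for i in range(1,n) if st[i,4]>25]
E
python3 - <<'E'
from h import *
im=cv2.imread('pics/w1.png')[:,:,::-1].copy(); print(brass(im)); zoom('w1','w1z',270,0,400,200,3)
E
```

```text
[([307, 169, 15, 14, 141], [313.8, 175.1])]
```

View pics/w1z.png

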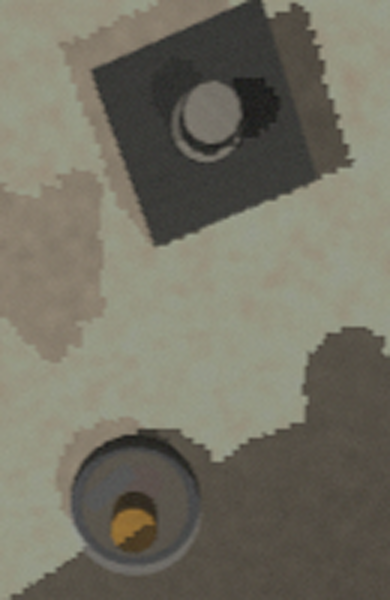

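Run:
```python
from h import *
cp=bot.camera_params('wrist')
print(ray('wrist',314.1,175.2,.04,cp),ray('wrist',340.5,37.2,.064,cp))
print([ray('wrist',270+a/3,b/3,.036,cp).round(4) for a,b in [(92,70),(258,0),(318,180),(155,245)]])
a=.1095;R=np.array([[np.cos(a),-np.sin(a)],[np.sin(a),np.cos(a)]]);o=np.array([.6053,.091])
for x in(-27,27):
  for y in(-54,0,54): print(x,y,(o+R@np.array([x/1e3,y/1e3-.0608])).round(4))
print('handle',o+R@[0,-.1688],'clevis',o+R@[0,.134])
```

```text
[ 0.45642352 -0.31903543  0.04      ] [ 0.56496306 -0.3262221   0.064     ]
[array([ 0.5745, -0.2957,  0.036 ]), array([ 0.595 , -0.3358,  0.036 ]), array([ 0.5551, -0.3578,  0.036 ]), array([ 0.5341, -0.3167,  0.036 ])]
-27 -54 [ 0.591  -0.0261]
-27 0 [0.5851 0.0276]
-27 54 [0.5792 0.0813]
27 -54 [ 0.6447 -0.0202]
27 0 [0.6388 0.0335]
27 54 [0.6329 0.0872]
handle [ 0.62374668 -0.07678903] clevis [0.5906563  0.22419746]
```

Run:
```python
from h import *
cp=bot.camera_params('wrist'); im=snap('wrist','w2'); print(bot.get_state()['ee_pos'],bot.get_state()['qd'].round(3)); b=brass(im); print(b)
zoom('w2','w2z',270,0,400,200,3)
cp2=bot.camera_params('wrist');print(cp['eye'],cp2['eye'])
for x in b: print(ray('wrist',*x[1],.04,cp))
```

```text
[ 0.44871585 -0.32496086  0.20511997] [-0.029 -0.002  0.006  0.001  0.001 -0.001]
[([303, 166, 15, 14, 157], [309.4, 172.4])]
[ 0.53341955 -0.31385088  0.32848391] [ 0.5329079  -0.31491244  0.32890919]
[ 0.4584725  -0.31468386  0.04      ]
```

View pics/w2z.png

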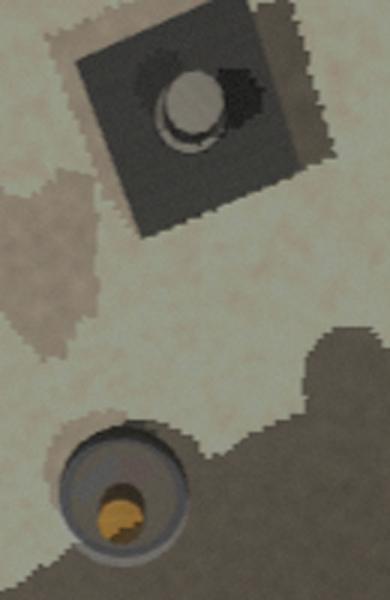

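>>> {"api": "send_rows", "payload": {
  "increments": [0,0,0,0,0,0,0,0]
}}

```text
time_s: 2.4
ee_pos: [0.4482, -0.3259, 0.2053]
tool_rot: [[0.994, 0.109, 0.0], [0.109, -0.994, -0.001], [0.0, 0.001, -1.0]]
wrist_force: [-0.3, 0.3, 0.0]
grip_width: 0.529
```

>>> {"api": "send_rows", "payload": {
  "increments": [0,0,0,0]
}}

```text
time_s: 2.5
ee_pos: [0.4482, -0.3257, 0.2052]
tool_rot: [[0.994, 0.109, 0.0], [0.109, -0.994, -0.0], [0.0, 0.001, -1.0]]
wrist_force: [-0.2, 0.2, 0.1]
grip_width: 0.526
```

>>> {"api": "send_rows", "payload": {
  "increments": [10.3,11,-45,0,10.3,11,-90,0,10.3,11,-130,0,10.3,11,-164,0,10.3,11,-164,0]
}}

```text
time_s: 3.0
ee_pos: [0.4574, -0.3128, 0.0373]
tool_rot: [[0.994, 0.11, -0.003], [0.11, -0.994, 0.003], [-0.003, -0.003, -1.0]]
wrist_force: [-0.6, 0.2, 0.1]
grip_width: 0.523
```

>>> {"api": "send_rows", "payload": {
  "increments": [0,0,0,0,0,0,0,0,0,0,0,0],
  "gripper": 8
}}

```text
time_s: 3.3
ee_pos: [0.4597, -0.3147, 0.0427]
tool_rot: [[0.994, 0.11, 0.001], [0.11, -0.994, -0.002], [0.001, 0.002, -1.0]]
wrist_force: [-1.0, -0.9, 4.2]
grip_width: 0.142
```

>>> {"api": "send_rows", "payload": {
  "increments": [0,0,3,0,0,0,30,0,0,0,70,0,0,0,110,0,10,20,115,0]
}}

```text
time_s: 3.8
ee_pos: [0.4704, -0.2969, 0.1622]
tool_rot: [[0.994, 0.108, 0.006], [0.108, -0.994, -0.007], [0.005, 0.007, -1.0]]
wrist_force: [1.2, -0.7, -0.9]
grip_width: 0.144
```

>>> {"api": "send_rows", "payload": {
  "increments": [25,40,0,0,48,78,0,0,70,115,0,0,92,150,0,0,115,185,0,0]
}}

```text
time_s: 4.3
ee_pos: [0.5847, -0.107, 0.1566]
tool_rot: [[0.994, 0.111, 0.001], [0.111, -0.994, -0.0], [0.0, 0.0, -1.0]]
wrist_force: [1.2, -0.3, -1.0]
grip_width: 0.142
```

>>> {"api": "send_rows", "payload": {
  "increments": [23,38,0,0,46,72,0,0,61,89.5,0,0,61,89.5,0,0,61,89.5,0,0]
}}

```text
time_s: 4.8
ee_pos: [0.6449, -0.019, 0.156]
tool_rot: [[0.994, 0.112, -0.0], [0.112, -0.994, -0.0], [-0.0, 0.0, -1.0]]
wrist_force: [-0.2, -0.1, -1.4]
grip_width: 0.14
```

Run:
```python
from h import *
cp=bot.camera_params('wrist'); im=snap('wrist','w3'); s=bot.get_state();print(s['ee_pos'],s['grip_width'])
print(brass(im))
for y in(-54,0,54):
  for x in(-27,27): pass
```

```text
[ 0.6447103  -0.01960683  0.15600331] 0.14136473376085051
[([59, 135, 29, 30, 485], [71.0, 150.7]), ([100, 135, 29, 30, 498], [111.4, 150.6]), ([141, 135, 24, 30, 490], [151.6, 150.6]), ([18, 136, 25, 29, 476], [30.4, 151.0]), ([181, 138, 21, 27, 468], [191.5, 151.3]), ([305, 289, 19, 17, 175], [312.7, 297.9]), ([65, 302, 20, 20, 275], [74.5, 311.7]), ([99, 302, 20, 20, 272], [108.6, 311.7]), ([134, 303, 18, 19, 268], [142.6, 311.7]), ([168, 303, 18, 19, 273], [176.6, 311.9]), ([202, 303, 16, 10, 94], [208.4, 306.2]), ([17, 363, 15, 11, 126], [23.4, 368.1]), ([317, 370, 7, 14, 49], [319.3, 376.0])]
```

View pics/w3.png

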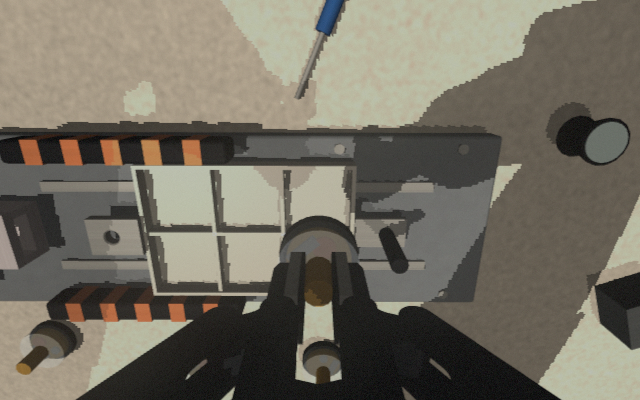

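```bash
cat > demag.py <<'E'
from h import *
a=.1095;R=np.array([[np.cos(a),-np.sin(a)],[np.sin(a),np.cos(a)]]);o=np.array([.6053,.091])
def own(P): return (R.T@(np.array(P)[:2]-o)*1e3).round(1)
def wo(x,y): return (o+R@np.array([x,y])/1e3).round(4)
E
python3 - <<'E'
from demag import *
cp=bot.camera_params('wrist')
for u,v,z in [(355,165,.037),(133,167,.037),(155,295,.037),(111,237,.042),(498,136,.02),(474,301,.02)]:
    P=ray('wrist',u,v,z,cp); print(P.round(4),own(P))
E
```

```text
[ 0.6751 -0.0428  0.037 ] [  54.7 -140.6]
[0.6558 0.1183 0.037 ] [53.2 21.6]
[0.5468 0.1072 0.037 ] [-56.4  22.5]
[0.5996 0.1361 0.042 ] [-0.8 45.4]
[ 0.7055 -0.1498  0.02  ] [  73.3 -250.3]
[ 0.5591 -0.1698  0.02  ] [ -74.4 -254.2]
```

>>> {"api": "send_rows", "payload": {
  "increments": [0,0,-40,0,0,0,-70,0,0,0,-82,0,0,0,-88.5,0,0,0,-88.5,0]
}}

```text
time_s: 5.35
ee_pos: [0.6451, -0.0201, 0.0688]
tool_rot: [[0.994, 0.11, 0.001], [0.11, -0.994, -0.001], [0.001, 0.001, -1.0]]
wrist_force: [0.1, -0.1, -0.7]
grip_width: 0.139
```

>>> {"api": "send_rows", "payload": {
  "increments": [0,0,0,0,0,0,0,0,0,0,30,0,0,0,70,0],
  "gripper": 36
}}

```text
time_s: 5.75
ee_pos: [0.6438, -0.0191, 0.1366]
tool_rot: [[0.994, 0.111, -0.003], [0.111, -0.994, 0.001], [-0.003, -0.001, -1.0]]
wrist_force: [0.5, -0.7, 0.1]
grip_width: 0.423
```

>>> {"api": "send_rows", "payload": {
  "increments": [-25,-5,30,0,-70,-10,40,0,-115,-18,40,0,-160,-24,30,0,-181,-24.5,22,0]
}}

```text
time_s: 6.25
ee_pos: [0.4618, -0.044, 0.1597]
tool_rot: [[0.994, 0.11, 0.001], [0.11, -0.994, -0.001], [0.001, 0.001, -1.0]]
wrist_force: [-0.3, 0.6, 0.3]
grip_width: 0.421
```

>>> {"api": "send_rows", "payload": {
  "increments": [0,0,0,0,0,0,0,0,0,0,0,0]
}}

```text
time_s: 6.55
ee_pos: [0.4652, -0.044, 0.1604]
tool_rot: [[0.994, 0.111, 0.002], [0.111, -0.994, -0.001], [0.002, 0.001, -1.0]]
wrist_force: [-0.5, 0.8, -0.5]
grip_width: 0.419
```

```bash
cat > look.py <<'E'
import sys
from demag import *
cp=bot.camera_params('wrist'); im=snap('wrist',sys.argv[1]); s=bot.get_state();print(s['time_s'],s['ee_pos'].round(4),s['grip_width'])
for st,ce in brass(im):
    P=ray('wrist',*ce,.04,cp); P2=ray('wrist',*ce,.065,cp); print(st,ce,P.round(4),'tray h:',P2.round(4),own(P2))
E
python3 look.py w4
```

```text
6.6 [ 0.4651 -0.044   0.1602] 0.4231910531082085
[0, 65, 21, 28, 464] [8.6, 79.3] [0.5284 0.1742 0.04  ] tray h: [0.5305 0.1529 0.065 ] [-67.5  69.7]
[38, 65, 25, 28, 518] [49.9, 78.5] [0.532  0.1464 0.04  ] tray h: [0.5338 0.1279 0.065 ] [-67.1  44.5]
[80, 65, 25, 28, 513] [92.3, 78.5] [0.5352 0.1179 0.04  ] tray h: [0.5366 0.1023 0.065 ] [-67.   18.8]
[123, 65, 24, 29, 533] [134.7, 78.8] [0.5381 0.0894 0.04  ] tray h: [0.5393 0.0768 0.065 ] [-67.2  -6.9]
[166, 65, 23, 29, 536] [177.0, 79.0] [0.5411 0.0609 0.04  ] tray h: [0.542  0.0512 0.065 ] [-67.3 -32.6]
[309, 196, 18, 16, 221] [317.4, 203.2] [ 0.4629 -0.0433  0.04  ] tray h: [ 0.4717 -0.0423  0.065 ] [-147.3 -117.9]
[152, 201, 18, 17, 212] [160.7, 209.1] [0.445  0.0756 0.04  ] tray h: [0.4556 0.0643 0.065 ] [-151.7  -10.1]
```

View pics/w4.png

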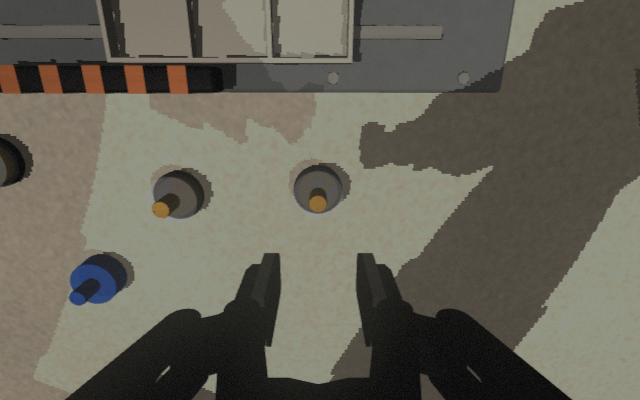

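>>> {"api": "send_rows", "payload": {
  "increments": [-2,0.7,-40,0,-2,0.7,-80,0,-2,0.7,-119,0,-2,0.7,-119,0,-2,0.7,-119,0]
}}

```text
time_s: 7.1
ee_pos: [0.4624, -0.043, 0.0401]
tool_rot: [[0.994, 0.111, -0.001], [0.111, -0.994, 0.0], [-0.001, -0.0, -1.0]]
wrist_force: [0.2, 0.0, -0.5]
grip_width: 0.424
```

>>> {"api": "send_rows", "payload": {
  "increments": [0,0,0,0,0,0,0,0,0,0,0,0],
  "gripper": 8
}}

```text
time_s: 7.4
ee_pos: [0.4626, -0.0432, 0.0409]
tool_rot: [[0.994, 0.111, 0.001], [0.111, -0.994, -0.0], [0.001, 0.0, -1.0]]
wrist_force: [0.9, 0.0, 1.5]
grip_width: 0.14
```

>>> {"api": "send_rows", "payload": {
  "increments": [0,0,4,0,0,0,40,0,0,0,85,0,30,10,110,0,70,25,114,0]
}}

```text
time_s: 7.9
ee_pos: [0.5344, -0.0188, 0.1595]
tool_rot: [[0.994, 0.109, 0.007], [0.109, -0.994, -0.002], [0.006, 0.003, -1.0]]
wrist_force: [1.7, -1.9, 0.5]
grip_width: 0.143
```

>>> {"api": "send_rows", "payload": {
  "increments": [40,20,0,0,80,40,0,0,106,52,0,0,106,52,-20,0,106,52,-60,0]
}}

```text
time_s: 8.4
ee_pos: [0.6409, 0.0342, 0.0968]
tool_rot: [[0.994, 0.112, 0.005], [0.112, -0.994, -0.001], [0.005, 0.002, -1.0]]
wrist_force: [1.5, 0.5, -1.4]
grip_width: 0.144
```

>>> {"api": "send_rows", "payload": {
  "increments": [0,0,-15,0,0,0,-15,0]
}}

```text
time_s: 8.6
ee_pos: [0.6357, 0.0343, 0.0765]
tool_rot: [[0.994, 0.111, -0.006], [0.111, -0.994, 0.001], [-0.005, -0.001, -1.0]]
wrist_force: [-0.2, -0.4, -1.8]
grip_width: 0.145
```

>>> {"api": "send_rows", "payload": {
  "increments": [0,0,-8,0,0,0,-12.5,0,0,0,-13,0,0,0,-13,0]
}}

```text
time_s: 9.0
ee_pos: [0.6384, 0.0338, 0.0672]
tool_rot: [[0.994, 0.111, 0.001], [0.111, -0.994, -0.0], [0.001, 0.0, -1.0]]
wrist_force: [-0.3, 0.4, -1.2]
grip_width: 0.141
```

>>> {"api": "send_rows", "payload": {
  "increments": [0,0,0,0,0,0,0,0,0,0,30,0,-20,5,75,0,-50,10,100,0],
  "gripper": 36
}}

```text
time_s: 9.5
ee_pos: [0.5892, 0.0436, 0.17]
tool_rot: [[0.994, 0.11, 0.004], [0.11, -0.994, -0.001], [0.004, 0.001, -1.0]]
wrist_force: [-0.0, -0.7, 0.7]
grip_width: 0.42
```

>>> {"api": "send_rows", "payload": {
  "increments": [-45,10,0,0,-90,20,0,0,-130,28,-5,0,-144,32,-7,0,-144,32,-7,0]
}}

```text
time_s: 10.0
ee_pos: [0.4429, 0.0765, 0.1598]
tool_rot: [[0.994, 0.112, 0.001], [0.112, -0.994, -0.0], [0.001, 0.0, -1.0]]
wrist_force: [0.7, 0.3, 0.0]
grip_width: 0.419
```

>>> {"api": "send_rows", "payload": {
  "increments": [0,0,0,0,0,0,0,0]
}}

```text
time_s: 10.2
ee_pos: [0.4451, 0.0756, 0.1598]
tool_rot: [[0.994, 0.11, 0.001], [0.11, -0.994, -0.0], [0.001, 0.0, -1.0]]
wrist_force: [0.1, 0.0, 0.7]
grip_width: 0.417
```

```bash
python3 look.py w5
```

```text
10.25 [0.445  0.0756 0.1597] 0.4216753032920418
[265, 53, 21, 30, 560] [275.0, 67.7] [0.5354 0.1151 0.04  ] tray h: [0.5348 0.1121 0.065 ] [-67.8  28.6]
[178, 54, 23, 29, 538] [189.3, 67.9] [0.529 0.172 0.04 ] tray h: [0.529  0.1632 0.065 ] [-67.9  80.1]
[222, 54, 21, 29, 532] [232.1, 67.8] [0.5322 0.1436 0.04  ] tray h: [0.5319 0.1376 0.065 ] [-67.9  54.4]
[308, 54, 20, 29, 551] [317.9, 67.9] [0.5384 0.0866 0.04  ] tray h: [0.5375 0.0865 0.065 ] [-67.9   2.9]
[351, 54, 20, 29, 543] [360.6, 67.9] [0.5416 0.0582 0.04  ] tray h: [0.5403 0.061  0.065 ] [-67.9 -22.7]
[106, 154, 18, 18, 250] [114.4, 163.1] [0.4576 0.2273 0.04  ] tray h: [0.465  0.2127 0.065 ] [-126.2  136.3]
[310, 193, 17, 17, 222] [318.1, 201.2] [0.4446 0.0761 0.04  ] tray h: [0.4533 0.077  0.065 ] [-152.6    2.7]
```

View pics/w5.png

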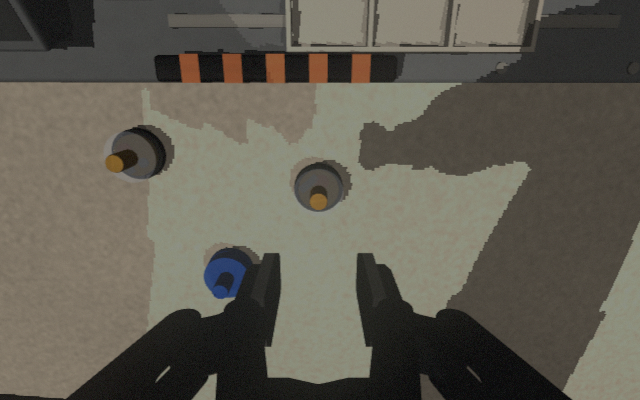

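>>> {"api": "send_rows", "payload": {
  "increments": [-0.4,0.5,-40,0,-0.4,0.5,-80,0,-0.4,0.5,-118.5,0,-0.4,0.5,-118.5,0,-0.4,0.5,-118.5,0]
}}

```text
time_s: 10.75
ee_pos: [0.4437, 0.0762, 0.0404]
tool_rot: [[0.994, 0.11, -0.001], [0.11, -0.994, 0.0], [-0.001, -0.0, -1.0]]
wrist_force: [0.7, 0.5, -0.0]
grip_width: 0.42
```

>>> {"api": "send_rows", "payload": {
  "increments": [0,0,0,0,0,0,0,0,0,0,0,0],
  "gripper": 8
}}

```text
time_s: 11.05
ee_pos: [0.4441, 0.0763, 0.0414]
tool_rot: [[0.994, 0.111, 0.001], [0.111, -0.994, -0.0], [0.001, 0.0, -1.0]]
wrist_force: [0.3, -0.9, 1.0]
grip_width: 0.143
```

>>> {"api": "send_rows", "payload": {
  "increments": [0,0,4,0,0,0,40,0,0,0,85,0,30,-10,105,0,70,-24,109,0]
}}

```text
time_s: 11.55
ee_pos: [0.5158, 0.0526, 0.1544]
tool_rot: [[0.994, 0.112, 0.006], [0.112, -0.994, -0.001], [0.006, 0.001, -1.0]]
wrist_force: [1.1, 0.5, -0.5]
grip_width: 0.141
```

>>> {"api": "send_rows", "payload": {
  "increments": [40,-14,0,0,70.6,-24,0,0,70.6,-24,-20,0,70.6,-24,-60,0,70.6,-24,-72,0]
}}

```text
time_s: 12.05
ee_pos: [0.5819, 0.0288, 0.0739]
tool_rot: [[0.994, 0.111, -0.006], [0.111, -0.994, 0.001], [-0.006, -0.002, -1.0]]
wrist_force: [-0.8, 0.0, -1.9]
grip_width: 0.143
```

>>> {"api": "send_rows", "payload": {
  "increments": [0,0,-6,0,0,0,-11,0,0,0,-11,0]
}}

```text
time_s: 12.35
ee_pos: [0.5847, 0.0284, 0.0679]
tool_rot: [[0.994, 0.111, 0.001], [0.111, -0.994, -0.0], [0.001, 0.0, -1.0]]
wrist_force: [-0.1, -0.8, -1.3]
grip_width: 0.14
```

>>> {"api": "send_rows", "payload": {
  "increments": [0,0,-0.7,0,0,0,-0.7,0,0,0,30,0,-15,25,70,0,-40,60,92,0],
  "gripper": 36
}}

```text
time_s: 12.85
ee_pos: [0.5459, 0.0878, 0.1629]
tool_rot: [[0.994, 0.108, 0.005], [0.108, -0.994, -0.001], [0.005, 0.001, -1.0]]
wrist_force: [-0.1, 1.1, 0.4]
grip_width: 0.421
```

>>> {"api": "send_rows", "payload": {
  "increments": [-25,40,0,0,-50,80,0,0,-75,120,0,0,-87,139,0,0,-87,139,0,0]
}}

```text
time_s: 13.35
ee_pos: [0.4602, 0.2038, 0.1597]
tool_rot: [[0.989, 0.145, -0.002], [0.145, -0.989, 0.02], [0.001, -0.02, -1.0]]
wrist_force: [-0.1, 0.5, 0.3]
grip_width: 0.422
```

>>> {"api": "send_rows", "payload": {
  "increments": [0,0,0,0,0,0,0,0]
}}

```text
time_s: 13.55
ee_pos: [0.4617, 0.2021, 0.1591]
tool_rot: [[0.99, 0.142, -0.002], [0.142, -0.99, 0.019], [0.0, -0.019, -1.0]]
wrist_force: [-0.2, 0.4, -0.9]
grip_width: 0.419
```

```bash
python3 look.py w6
```

```text
13.6 [0.4617 0.202  0.159 ] 0.4203126154293921
[634, 52, 6, 20, 85] [637.0, 61.9] [0.587  0.0126 0.04  ] tray h: [0.5828 0.0332 0.065 ] [-28.7 -55. ]
[373, 104, 20, 28, 495] [382.6, 117.4] [0.5288 0.1691 0.04  ] tray h: [0.5305 0.1736 0.065 ] [-65.3  90.2]
[413, 105, 22, 28, 480] [423.5, 118.3] [0.5322 0.141  0.04  ] tray h: [0.5336 0.1483 0.065 ] [-65.   64.8]
[454, 107, 22, 27, 354] [465.1, 120.4] [0.5349 0.1123 0.04  ] tray h: [0.536  0.1226 0.065 ] [-65.4  38.9]
[495, 109, 23, 27, 323] [506.7, 121.5] [0.5383 0.0838 0.04  ] tray h: [0.5391 0.097  0.065 ] [-65.2  13.2]
[537, 110, 23, 27, 338] [547.8, 123.4] [0.541  0.0555 0.04  ] tray h: [0.5415 0.0716 0.065 ] [-65.5 -12.3]
[279, 194, 18, 16, 221] [287.4, 201.4] [0.4575 0.2278 0.04  ] tray h: [0.4666 0.2262 0.065 ] [-123.1  149.5]
```

View pics/w6.png

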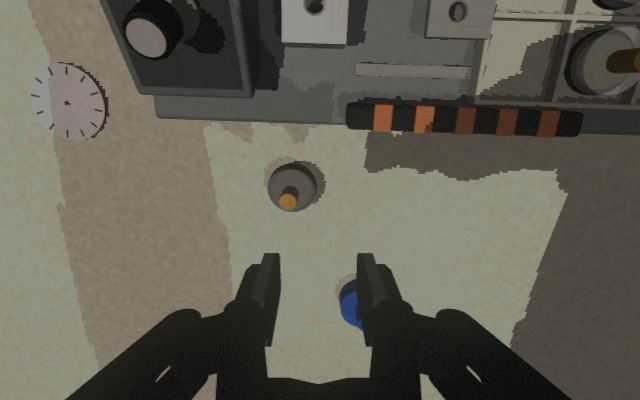

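Run:
```python
from h import *
print(bot.get_state()['qpos'].round(3))
```

```text
[ 0.141 -0.194 -0.358  1.407  0.019  3.141]
```

>>> {"api": "send_rows", "payload": {
  "increments": [0,0,0,8.5,0,0,0,17,0,0,0,25.5,0,0,0,27,0,0,0,27]
}}

```text
time_s: 14.1
ee_pos: [0.4612, 0.2025, 0.1588]
tool_rot: [[0.819, 0.574, -0.012], [0.574, -0.819, 0.016], [-0.001, -0.019, -1.0]]
wrist_force: [0.1, 0.9, -0.2]
grip_width: 0.422
```

>>> {"api": "send_rows", "payload": {
  "increments": [0,0,0,0,0,0,0,0]
}}

```text
time_s: 14.3
ee_pos: [0.4609, 0.2028, 0.1589]
tool_rot: [[0.818, 0.575, -0.012], [0.575, -0.818, 0.016], [-0.0, -0.019, -1.0]]
wrist_force: [0.3, -0.4, -1.3]
grip_width: 0.424
```

>>> {"api": "send_rows", "payload": {
  "increments": [-3.4,25,-20,0,-3.4,25,-60,0,-3.4,25,-100,0,-3.4,25,-117.5,0,-3.4,25,-117.5,0]
}}

```text
time_s: 14.8
ee_pos: [0.4558, 0.2277, 0.0391]
tool_rot: [[0.817, 0.576, -0.015], [0.576, -0.817, 0.015], [-0.004, -0.021, -1.0]]
wrist_force: [0.1, 0.2, 0.6]
grip_width: 0.421
```

>>> {"api": "send_rows", "payload": {
  "increments": [0,0,0,0,0,0,0,0,0,0,0,0],
  "gripper": 8
}}

```text
time_s: 15.1
ee_pos: [0.4583, 0.2282, 0.0429]
tool_rot: [[0.817, 0.577, -0.009], [0.577, -0.817, 0.016], [0.002, -0.019, -1.0]]
wrist_force: [-0.3, -0.3, 4.9]
grip_width: 0.143
```

>>> {"api": "send_rows", "payload": {
  "increments": [0,0,4,0,0,0,40,0,0,0,85,0,30,-20,105,0,60,-50,109,0]
}}

```text
time_s: 15.6
ee_pos: [0.5196, 0.1787, 0.1549]
tool_rot: [[0.815, 0.58, -0.005], [0.58, -0.815, 0.017], [0.005, -0.017, -1.0]]
wrist_force: [0.2, 0.7, -1.3]
grip_width: 0.135
```

>>> {"api": "send_rows", "payload": {
  "increments": [38,-30,0,0,76,-60,0,0,115.5,-89.8,0,0,115.5,-89.8,-15,0,115.5,-89.8,-50,0]
}}

```text
time_s: 16.1
ee_pos: [0.6358, 0.0869, 0.1026]
tool_rot: [[0.818, 0.576, -0.006], [0.576, -0.818, 0.015], [0.004, -0.016, -1.0]]
wrist_force: [-0.3, -0.3, -1.7]
grip_width: 0.145
```

>>> {"api": "send_rows", "payload": {
  "increments": [0,0,-20,0,0,0,-30,0,0,0,-33,0,0,0,-33,0]
}}

```text
time_s: 16.5
ee_pos: [0.6328, 0.0885, 0.0684]
tool_rot: [[0.816, 0.577, -0.011], [0.578, -0.816, 0.016], [0.0, -0.019, -1.0]]
wrist_force: [-0.0, 0.0, -0.9]
grip_width: 0.143
```

>>> {"api": "send_rows", "payload": {
  "increments": [0,0,-0.5,0,0,0,-0.5,0,0,0,35,0,0,0,80,0,-25,0,120,0],
  "gripper": 36
}}

```text
time_s: 17.0
ee_pos: [0.609, 0.0879, 0.1892]
tool_rot: [[0.817, 0.577, -0.01], [0.577, -0.817, 0.016], [0.001, -0.018, -1.0]]
wrist_force: [1.0, -0.0, 0.6]
grip_width: 0.421
```

>>> {"api": "send_rows", "payload": {
  "increments": [-30,-30,10,-5,-60,-60,10,-12,-60,-60,10,-12,-60,-60,10,-12]
}}

```text
time_s: 17.4
ee_pos: [0.5479, 0.0278, 0.1981]
tool_rot: [[0.919, 0.394, -0.006], [0.394, -0.919, 0.018], [0.001, -0.019, -1.0]]
wrist_force: [0.4, 0.5, -0.4]
grip_width: 0.419
```

```bash
python3 look.py w7
python3 - <<'E'
from h import *
snap('top','top1'); zoom('top1','top1z',200,150,400,270,4)
E
```

```text
17.45 [0.5484 0.0282 0.198 ] 0.42221599010596506
[253, 0, 13, 8, 45] [259.6, 2.7] [0.6586 0.1254 0.04  ] tray h: [0.6558 0.1196 0.065 ] [53.3 22.9]
[285, 0, 20, 19, 276] [294.5, 7.5] [0.6657 0.1007 0.04  ] tray h: [0.6623 0.097  0.065 ] [57.3 -0.3]
[321, 0, 24, 31, 510] [332.6, 13.8] [0.6729 0.0732 0.04  ] tray h: [0.6688 0.072  0.065 ] [ 61.  -25.9]
[281, 48, 20, 21, 317] [290.3, 58.0] [0.6326 0.0908 0.04  ] tray h: [0.6321 0.088  0.065 ] [26.3 -5.9]
[353, 72, 21, 20, 312] [363.0, 81.2] [0.6393 0.0323 0.04  ] tray h: [0.6382 0.0347 0.065 ] [ 26.5 -59.6]
[420, 96, 24, 20, 316] [432.9, 105.4] [ 0.6448 -0.0266  0.04  ] tray h: [ 0.6431 -0.019   0.065 ] [  25.6 -113.5]
[145, 129, 19, 25, 331] [153.5, 141.1] [0.528  0.1724 0.04  ] tray h: [0.5367 0.1623 0.065 ] [-60.4  78.4]
[179, 140, 18, 24, 324] [187.2, 151.2] [0.531 0.144 0.04 ] tray h: [0.5394 0.1365 0.065 ] [-60.5  52.4]
[331, 143, 18, 18, 241] [339.8, 152.0] [0.5813 0.0259 0.04  ] tray h: [0.5853 0.0288 0.065 ] [-26.7 -59.6]
[212, 149, 18, 25, 313] [220.3, 161.1] [0.534  0.1156 0.04  ] tray h: [0.5422 0.1106 0.065 ] [-60.6  26.4]
[244, 160, 19, 23, 299] [252.8, 170.9] [0.5369 0.0874 0.04  ] tray h: [0.5449 0.0849 0.065 ] [-60.7   0.5]
[277, 170, 18, 22, 284] [285.0, 180.5] [0.54  0.059 0.04 ] tray h: [0.5477 0.059  0.065 ] [-60.8 -25.5]
```

View pics/w7.png

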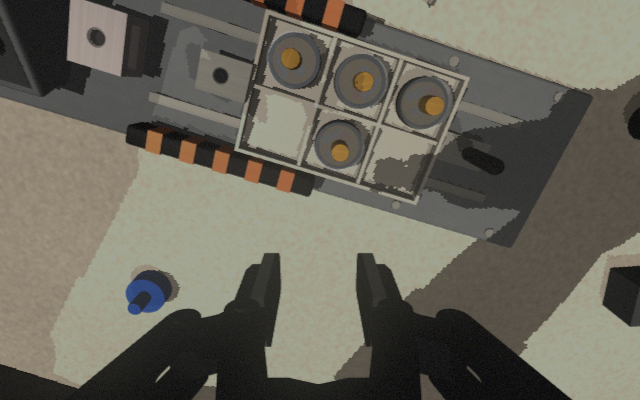

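View pics/top1.png

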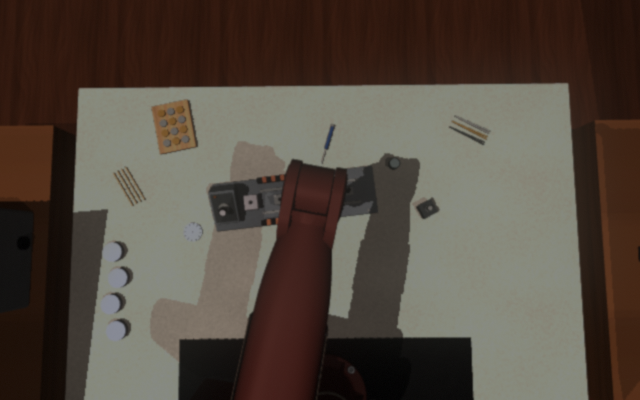

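>>> {"api": "send_rows", "payload": {
  "increments": [20,-35,0,-8,50,-70,-5,-16,75,-104,-20,-17,75,-104,-48,-17,75,-104,-48,-17]
}}

```text
time_s: 18.0
ee_pos: [0.6217, -0.0753, 0.1445]
tool_rot: [[0.994, 0.109, -0.009], [0.109, -0.994, 0.022], [-0.007, -0.023, -1.0]]
wrist_force: [-1.1, 0.9, -0.1]
grip_width: 0.419
```

>>> {"api": "send_rows", "payload": {
  "increments": [0,0,0,0,0,0,0,0]
}}

```text
time_s: 18.2
ee_pos: [0.6235, -0.0749, 0.1511]
tool_rot: [[0.994, 0.111, -0.001], [0.111, -0.994, 0.019], [0.001, -0.019, -1.0]]
wrist_force: [-0.8, 0.5, -0.1]
grip_width: 0.419
```

```bash
python3 look.py w8 | head -1
python3 - <<'E'
from demag import *
cp=bot.camera_params('wrist'); print(proj('wrist',[*wo(0,-168),.085],cp),proj('wrist',[*wo(0,-168),.033],cp),wo(0,-168))
E
```

```text
18.25 [ 0.6236 -0.0751  0.1514] 0.42403113462117864
[322.57911359 229.5489426 ] [322.9843649  201.44920571] [ 0.6237 -0.076 ]
```

View pics/w8.png

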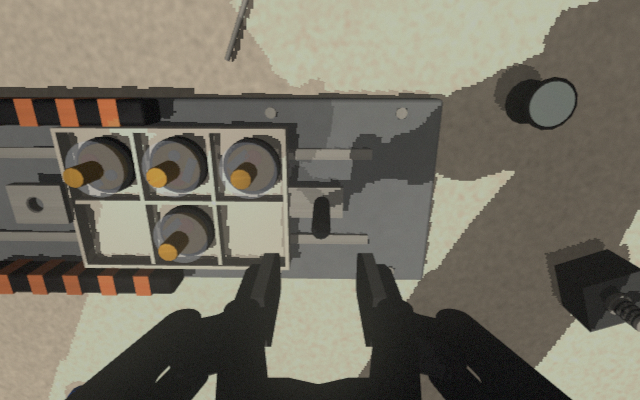

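>>> {"api": "send_rows", "payload": {
  "increments": [0,-0.6,-40,0,0,-0.6,-65,0,0,-0.6,-73,0,0,-0.6,-73,0]
}}

```text
time_s: 18.65
ee_pos: [0.6226, -0.0759, 0.0765]
tool_rot: [[0.994, 0.11, -0.003], [0.11, -0.994, 0.019], [-0.001, -0.02, -1.0]]
wrist_force: [0.2, 0.4, -0.0]
grip_width: 0.417
```

>>> {"api": "send_rows", "payload": {
  "increments": [0,0,0,0,0,0,0,0,0,0,0,0],
  "gripper": 6,
  "newtons": 25
}}

```text
time_s: 18.95
ee_pos: [0.6241, -0.0767, 0.0788]
tool_rot: [[0.994, 0.109, 0.001], [0.109, -0.994, 0.018], [0.003, -0.018, -1.0]]
wrist_force: [-1.1, 0.7, 7.5]
grip_width: 0.125
```

>>> {"api": "send_rows", "payload": {
  "increments": [-1,9,0,0,-3,27,0,0,-5,45,0,0,-7,63,0,0,-8.5,77,0,0]
}}

```text
time_s: 19.45
ee_pos: [0.6157, 0.0004, 0.0788]
tool_rot: [[0.994, 0.109, 0.001], [0.109, -0.994, 0.017], [0.003, -0.017, -1.0]]
wrist_force: [-0.8, -2.8, 7.3]
grip_width: 0.134
```

>>> {"api": "send_rows", "payload": {
  "increments": [-0.5,5,0,0,-1.1,10,0,0,-1.4,13,0,0,-1.5,14,0,0]
}}

```text
time_s: 19.85
ee_pos: [0.6142, 0.0139, 0.0788]
tool_rot: [[0.994, 0.109, 0.001], [0.109, -0.994, 0.017], [0.003, -0.017, -1.0]]
wrist_force: [-1.2, -5.0, 6.1]
grip_width: 0.126
```

>>> {"api": "send_rows", "payload": {
  "increments": [0,1,0,0,0,1,0,0]
}}

```text
time_s: 20.05
ee_pos: [0.6142, 0.0139, 0.0787]
tool_rot: [[0.994, 0.108, 0.001], [0.108, -0.994, 0.016], [0.002, -0.015, -1.0]]
wrist_force: [-1.6, -6.8, 5.7]
grip_width: 0.133
```

>>> {"api": "send_rows", "payload": {
  "increments": [0,0,0,0,0,0,0,0,0,-1,40,0,0,-10,85,0,0,-40,115,0],
  "gripper": 36,
  "newtons": 40
}}

```text
time_s: 20.55
ee_pos: [0.6134, -0.0228, 0.1947]
tool_rot: [[0.994, 0.112, 0.0], [0.112, -0.993, 0.02], [0.002, -0.019, -1.0]]
wrist_force: [1.1, 0.2, 0.5]
grip_width: 0.421
```

>>> {"api": "send_rows", "payload": {
  "increments": [-7,-45,0,0,-14,-93,0,0,-22,-140,0,0,-30,-188,0,0,-37,-235,0,0]
}}

```text
time_s: 21.05
ee_pos: [0.5754, -0.2611, 0.1916]
tool_rot: [[0.994, 0.109, -0.002], [0.109, -0.994, 0.019], [0.0, -0.02, -1.0]]
wrist_force: [1.2, 0.3, -0.4]
grip_width: 0.423
```

>>> {"api": "send_rows", "payload": {
  "increments": [-10,-45,0,0,-10,-60,0,0,-10,-60,0,0,-10,-60,0,0]
}}

```text
time_s: 21.45
ee_pos: [0.5661, -0.3185, 0.1913]
tool_rot: [[0.994, 0.109, -0.003], [0.109, -0.994, 0.02], [-0.0, -0.02, -1.0]]
wrist_force: [-0.1, 0.2, -0.1]
grip_width: 0.418
```

```bash
python3 look.py w9 | head -1
python3 - <<'E'
from h import *
snap('top','top2'); snap('scene','scene2'); zoom('top2','top2z',200,150,400,270,4)
E
```

```text
21.5 [ 0.5663 -0.318   0.1914] 0.42277374894353176
```

View pics/w9.png

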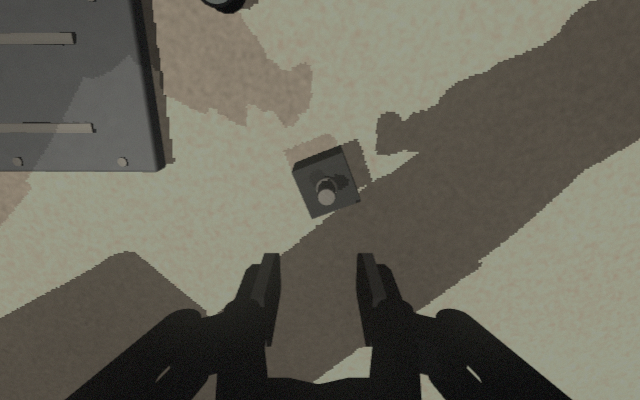

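View pics/top2z.png

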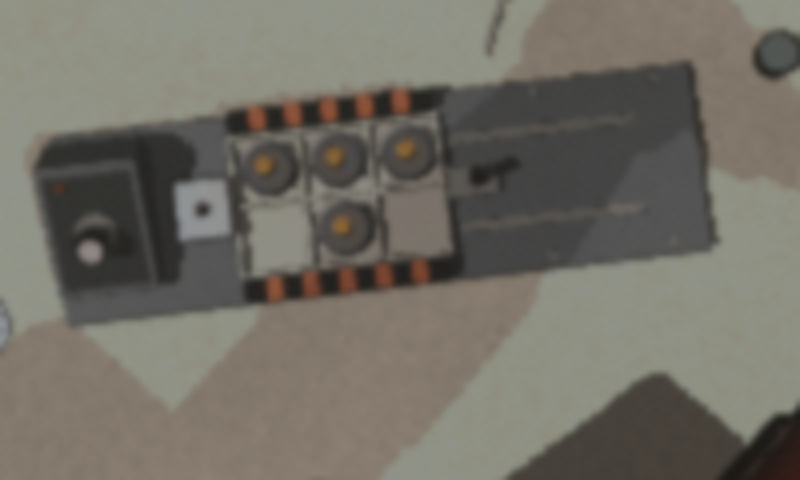

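View pics/scene2.png

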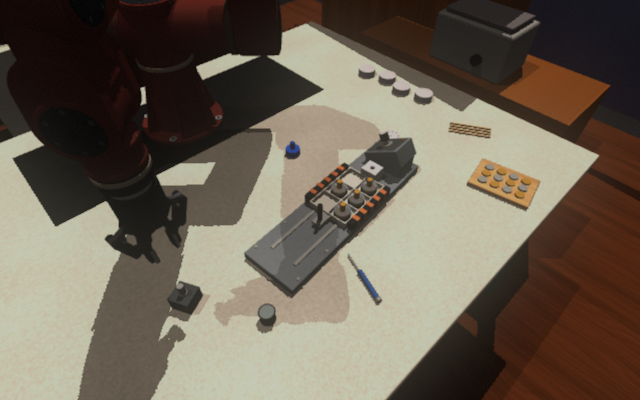

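Run:
```python
from h import *
zoom('w9','w9z',280,130,380,230,6)
```

```text
(no output)
```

View pics/w9z.png

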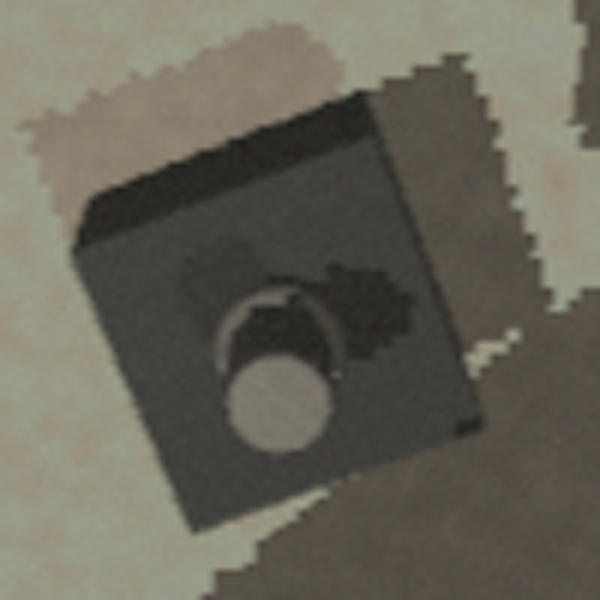

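Run:
```python
from h import *
cp=bot.camera_params('wrist')
f=lambda a,b,z:ray('wrist',280+(a+.5)/6-.5,130+(b+.5)/6-.5,z,cp).round(4)
print(f(279,402,.064))
c=[f(a,b,.036) for a,b in [(75,250),(378,137),(482,425),(195,530)]]; print(c,np.mean(c,0)); d=c[3]-c[0]; print(np.degrees(np.arctan2(d[1],d[0])), bot.get_state()['ee_pos'])
```

```text
[ 0.5673 -0.3208  0.064 ]
[array([ 0.5771, -0.2908,  0.036 ]), array([ 0.5979, -0.331 ,  0.036 ]), array([ 0.5579, -0.3516,  0.036 ]), array([ 0.5368, -0.312 ,  0.036 ])] [ 0.567425 -0.32135   0.036   ]
-152.25317992235486 [ 0.56644192 -0.3177787   0.19156936]
```

>>> {"api": "send_rows", "payload": {
  "increments": [0.5,-2,-20,8,0.9,-3.3,-40,16,0.9,-3.3,-65,24,0.9,-3.3,-80,24,0.9,-3.3,-90,24]
}}

```text
time_s: 22.1
ee_pos: [0.5667, -0.3214, 0.1001]
tool_rot: [[0.865, 0.501, -0.011], [0.501, -0.865, 0.018], [-0.001, -0.021, -1.0]]
wrist_force: [0.7, 0.1, 0.5]
grip_width: 0.422
```

>>> {"api": "send_rows", "payload": {
  "increments": [0,0,-20,0,0,0,-37,0,0,0,-39,0,0,0,-39,0]
}}

```text
time_s: 22.5
ee_pos: [0.5667, -0.3225, 0.0623]
tool_rot: [[0.864, 0.503, -0.011], [0.503, -0.864, 0.017], [-0.001, -0.02, -1.0]]
wrist_force: [-0.8, -0.3, 0.7]
grip_width: 0.42
```

>>> {"api": "send_rows", "payload": {
  "increments": [0.5,0.8,0,0,0.5,0.8,0,0,0.5,0.8,0,0,0.5,0.8,0,0],
  "gripper": 8
}}

```text
time_s: 22.9
ee_pos: [0.5679, -0.3223, 0.0637]
tool_rot: [[0.864, 0.504, -0.009], [0.504, -0.864, 0.016], [0.0, -0.018, -1.0]]
wrist_force: [0.0, 1.1, 6.4]
grip_width: 0.142
```

>>> {"api": "send_rows", "payload": {
  "increments": [0,0,10,0,0,0,25,0,0,0,45,0,0,0,75,0,0,0,105,0]
}}

```text
time_s: 23.4
ee_pos: [0.567, -0.3217, 0.1694]
tool_rot: [[0.864, 0.504, -0.01], [0.504, -0.864, 0.017], [-0.0, -0.02, -1.0]]
wrist_force: [0.5, 0.8, -0.2]
grip_width: 0.143
```

>>> {"api": "send_rows", "payload": {
  "increments": [3,45,0,0,3,90,0,0,3,138,0,0,3,186,0,0,3,235,0,0]
}}

```text
time_s: 23.9
ee_pos: [0.5701, -0.0853, 0.1688]
tool_rot: [[0.864, 0.503, -0.009], [0.503, -0.864, 0.016], [0.0, -0.018, -1.0]]
wrist_force: [0.4, 0.9, 0.3]
grip_width: 0.145
```

>>> {"api": "send_rows", "payload": {
  "increments": [3,45,0,0,5,90,0,0,10,138,0,0,14,186,0,0,17,232,0,0]
}}

```text
time_s: 24.4
ee_pos: [0.5873, 0.1471, 0.169]
tool_rot: [[0.864, 0.504, -0.009], [0.504, -0.864, 0.017], [0.001, -0.019, -1.0]]
wrist_force: [1.5, -0.6, -0.3]
grip_width: 0.143
```

>>> {"api": "send_rows", "payload": {
  "increments": [0,40,0,0,0,60,0,0,0,60,0,0,0,60,0,0,0,60,0,0]
}}

```text
time_s: 24.9
ee_pos: [0.5875, 0.204, 0.1679]
tool_rot: [[0.864, 0.503, -0.01], [0.503, -0.864, 0.016], [-0.0, -0.019, -1.0]]
wrist_force: [-0.3, 0.1, -1.0]
grip_width: 0.144
```

```bash
python3 look.py w10 | head -1; python3 -c "
from h import *
print(bot.get_state()['qpos'].round(3))
cp=bot.camera_params('wrist')
from demag import *
print(wo(0,134),proj('wrist',[*wo(0,134),.052],cp))"
```

```text
24.95 [0.5875 0.2039 0.1678] 0.1451221120318234
[0.116 0.177 0.027 1.428 0.017 2.731]
[0.5907 0.2242] [299.67282221 185.71249295]
```

View pics/w10.png

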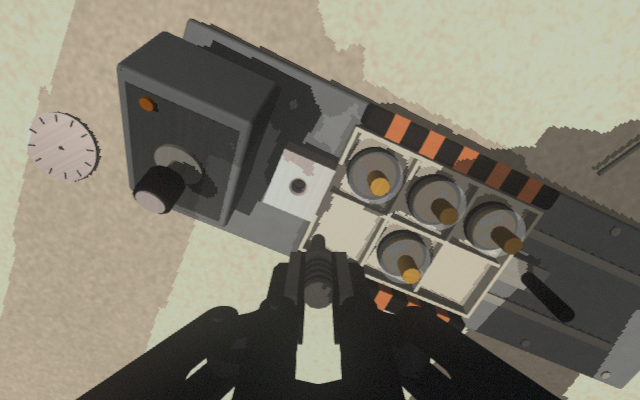

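```bash
python3 -c "
from h import *
zoom('w10','w10z',250,150,370,250,6)"
```

```text
(no output)
```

View pics/w10z.png

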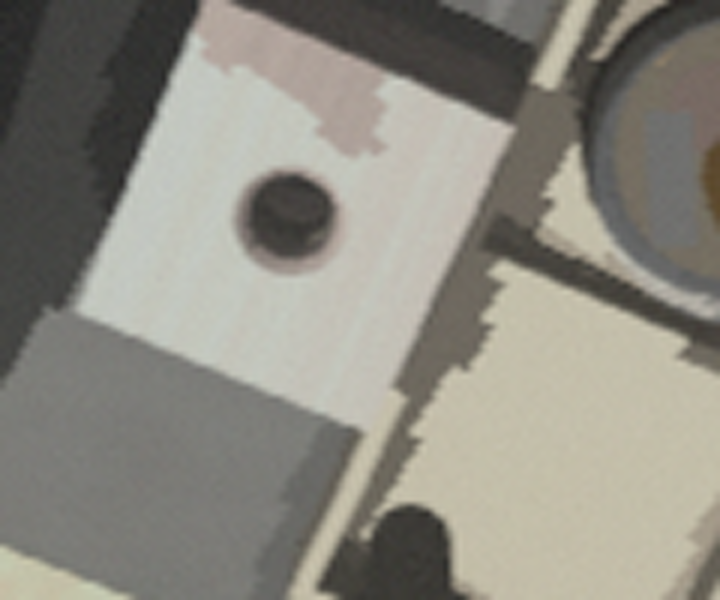

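Run:
```python
from demag import *
cp=bot.camera_params('wrist'); s=bot.get_state(); print(s['ee_pos'])
h=ray('wrist',298.0,185.9,.052,cp); print('hole',h,own(h))
for z in (.108,.111,.114): print(z,ray('wrist',317.9,239,z,cp))
print('tool axis 57mm ahead',s['ee_pos']+s['tool_rot'][:,2]*.057, proj('wrist',s['ee_pos']+s['tool_rot'][:,2]*.057,cp))
```

```text
[0.58752922 0.20387534 0.16778995]
hole [0.58994947 0.22519224 0.052     ] [ -0.6 135.1]
0.108 [0.58399585 0.20354376 0.108     ]
0.111 [0.58527163 0.20421641 0.111     ]
0.114 [0.58654741 0.20488906 0.114     ]
tool axis 57mm ahead [0.58697179 0.2048114  0.11080036] [318.48664513 236.10563741]
```

>>> {"api": "send_rows", "payload": {
  "increments": [3.5,20.2,-10,0,3.5,20.2,-35,0,3.5,20.2,-51,0,3.5,20.2,-51,0,3.5,20.2,-51,0]
}}

```text
time_s: 25.45
ee_pos: [0.5907, 0.2245, 0.1166]
tool_rot: [[0.864, 0.503, -0.011], [0.503, -0.864, 0.016], [-0.001, -0.02, -1.0]]
wrist_force: [0.3, 0.4, 0.2]
grip_width: 0.143
```

```bash
python3 look.py w11 | head -1;python3 -c "
from h import *
zoom('w11','w11z',260,190,380,290,6)
cp=bot.camera_params('wrist'); print(proj('wrist',[.5902,.2249,.052],cp)); s=bot.get_state(); print(s['ee_pos'],s['tool_rot'][:,2])"
```

```text
25.5 [0.5912 0.2248 0.1174] 0.14284696076404194
[319.45448782 231.47018021]
[0.59122801 0.22475876 0.11741741] [-0.00916989  0.0167229  -0.99981811]
```

View pics/w11z.png

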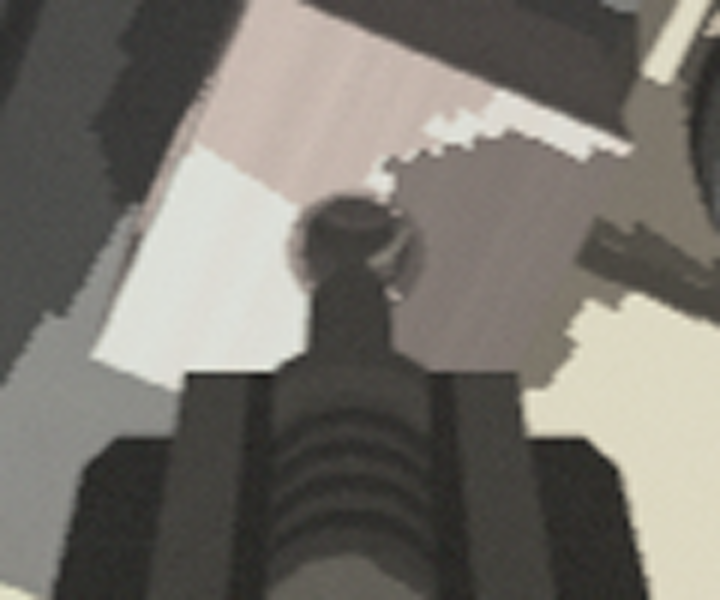

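```bash
python3 -c "
from h import *
cp=bot.camera_params('wrist');s=bot.get_state(); print(s['ee_pos'],s['time_s'])
print(ray('wrist',319.6,230.7,.052,cp))
for z in (.058,.0605,.063): print(ray('wrist',318.6,235.8,z,cp))
"
```

```text
[0.59122801 0.22475876 0.11741741] 25.5
[0.5906867  0.22508149 0.052     ]
[0.58991817 0.22521551 0.058     ]
[0.59095171 0.22576641 0.0605    ]
[0.59198524 0.22631731 0.063     ]
```

>>> {"api": "send_rows", "payload": {
  "increments": [-0.2,-0.6,-5,0,-0.2,-0.6,-9,0,-0.2,-0.6,-13,0,-0.2,-0.6,-17,0]
}}

```text
time_s: 25.9
ee_pos: [0.5906, 0.2247, 0.0991]
tool_rot: [[0.864, 0.504, -0.01], [0.504, -0.864, 0.017], [-0.0, -0.019, -1.0]]
wrist_force: [0.0, 0.7, -0.7]
grip_width: 0.144
```

>>> {"api": "send_rows", "payload": {
  "increments": [0,0,-5,0,0,0,-10,0,0,0,-15,0,0,0,-18,0,0,0,-19.5,0]
}}

```text
time_s: 26.4
ee_pos: [0.5904, 0.2247, 0.0796]
tool_rot: [[0.864, 0.504, -0.01], [0.504, -0.864, 0.017], [-0.001, -0.02, -1.0]]
wrist_force: [-2.7, -0.8, 7.3]
grip_width: 0.144
```

>>> {"api": "send_rows", "payload": {
  "increments": [0,0,0,0,0,0,0,0,0,0,10,0,0,0,45,0,-20,0,90,0],
  "gripper": 30
}}

```text
time_s: 26.9
ee_pos: [0.5704, 0.2241, 0.1696]
tool_rot: [[0.864, 0.503, -0.013], [0.503, -0.864, 0.016], [-0.003, -0.02, -1.0]]
wrist_force: [0.9, -0.1, 0.0]
grip_width: 0.353
```

>>> {"api": "send_rows", "payload": {
  "increments": [-30,-10,0,0,-40,-20,0,0,-40,-20,0,0]
}}

```text
time_s: 27.2
ee_pos: [0.5301, 0.2042, 0.1715]
tool_rot: [[0.864, 0.504, -0.008], [0.504, -0.864, 0.017], [0.001, -0.019, -1.0]]
wrist_force: [0.4, -0.1, 0.8]
grip_width: 0.352
```

```bash
python3 look.py w12;python3 -c "
from h import *
cp=bot.camera_params('wrist'); print(proj('wrist',[.5905,.225,.08],cp)); snap('scene','scene3'); zoom('scene3','scene3z',320,110,440,230,5)"
```

```text
27.25 [0.5308 0.2046 0.171 ] 0.3541554910802683
[182, 0, 16, 14, 175] [189.9, 5.7] [0.601  0.3477 0.04  ] tray h: [0.6013 0.3377 0.065 ] [ 23.  245.6]
[427, 38, 32, 33, 549] [444.4, 54.3] [0.6617 0.1834 0.04  ] tray h: [0.6561 0.1894 0.065 ] [61.3 92.3]
[465, 56, 30, 32, 526] [480.2, 72.2] [0.6649 0.1549 0.04  ] tray h: [0.659  0.1638 0.065 ] [61.3 66.4]
[498, 74, 32, 32, 513] [514.8, 90.0] [0.6678 0.1264 0.04  ] tray h: [0.6616 0.138  0.065 ] [61.1 40.6]
[522, 91, 42, 31, 505] [547.8, 107.1] [0.6706 0.0984 0.04  ] tray h: [0.6642 0.1128 0.065 ] [60.9 15.2]
[411, 103, 28, 21, 416] [425.4, 112.4] [0.6236 0.1716 0.04  ] tray h: [0.6217 0.1788 0.065 ] [25.9 85.5]
[558, 108, 39, 30, 481] [580.9, 123.3] [0.674 0.07  0.04 ] tray h: [0.6672 0.0872 0.065 ] [ 61.1 -10.6]
[477, 133, 33, 24, 523] [493.3, 144.4] [0.6301 0.1145 0.04  ] tray h: [0.6276 0.1273 0.065 ] [26.1 33.7]
[555, 170, 21, 19, 282] [565.1, 179.3] [0.6368 0.0501 0.04  ] tray h: [0.6336 0.0692 0.065 ] [ 25.8 -24.7]
[447, 205, 19, 17, 224] [456.3, 213.4] [0.5722 0.1041 0.04  ] tray h: [0.5754 0.1179 0.065 ] [-26.8  30. ]
[347, 208, 22, 24, 294] [357.4, 220.3] [0.527  0.1688 0.04  ] tray h: [0.5346 0.1762 0.065 ] [-60.9  92.4]
[378, 222, 23, 23, 311] [389.3, 233.0] [0.5308 0.1403 0.04  ] tray h: [0.538  0.1506 0.065 ] [-60.3  66.6]
[409, 235, 24, 23, 304] [420.2, 246.2] [0.5339 0.1117 0.04  ] tray h: [0.5408 0.1248 0.065 ] [-60.4  40.6]
[439, 248, 24, 23, 298] [450.2, 258.8] [0.5371 0.0834 0.04  ] tray h: [0.5437 0.0992 0.065 ] [-60.3  14.9]
[468, 261, 24, 22, 290] [479.5, 271.4] [0.5401 0.0549 0.04  ] tray h: [0.5464 0.0735 0.065 ] [-60.4 -10.9]
[341.19381558 121.84237173]
```

View pics/w12.png

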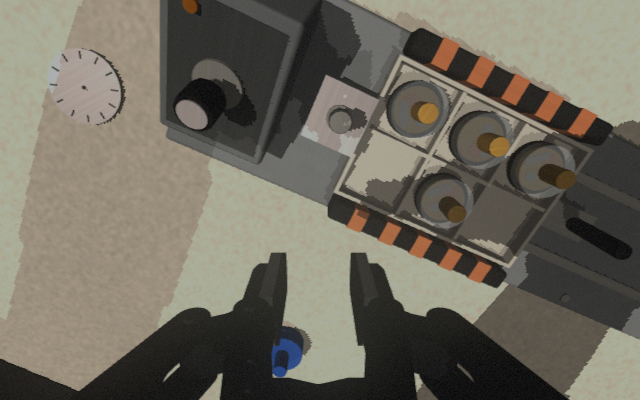

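View pics/scene3z.png

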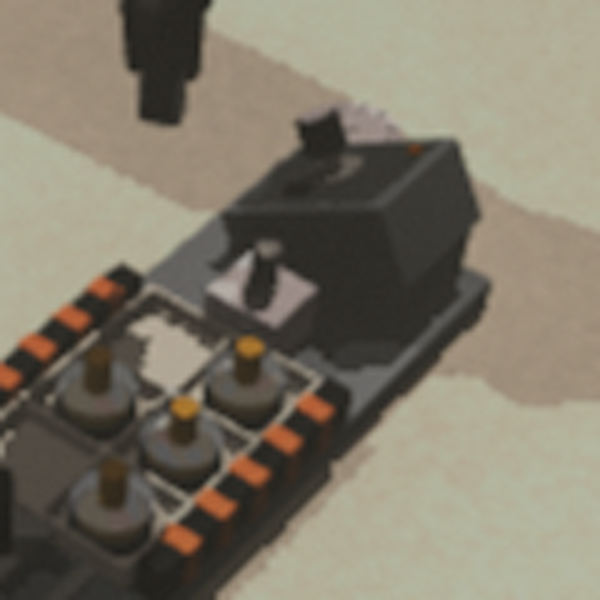

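>>> {"api": "send_rows", "payload": {
  "increments": [5,15,10,8.5,10,30,20,17,15,45,30,25.5,20,60,30,34,25,75,30,42.5]
}}

```text
time_s: 27.8
ee_pos: [0.5566, 0.2808, 0.2]
tool_rot: [[0.29, 0.957, -0.018], [0.957, -0.29, 0.006], [0.0, -0.019, -1.0]]
wrist_force: [0.4, -0.2, 0.1]
grip_width: 0.351
```

>>> {"api": "send_rows", "payload": {
  "increments": [0,10,0,8.5,0,15,0,17,0,20,0,25.5,0,20,0,34,0,20,0,42.5],
  "gripper": 45,
  "newtons": 80
}}

```text
time_s: 28.3
ee_pos: [0.5561, 0.3003, 0.1994]
tool_rot: [[-0.433, 0.901, -0.018], [0.902, 0.432, -0.009], [-0.0, -0.02, -1.0]]
wrist_force: [0.2, -0.5, 0.1]
grip_width: 0.526
```

>>> {"api": "send_rows", "payload": {
  "increments": [0,0,0,8.5,0,0,0,17,0,0,0,25.5,0,0,0,34,0,0,0,42.5]
}}

```text
time_s: 28.8
ee_pos: [0.5562, 0.3001, 0.1995]
tool_rot: [[-0.928, 0.373, -0.007], [0.373, 0.928, -0.018], [0.0, -0.02, -1.0]]
wrist_force: [-0.1, -0.6, 0.7]
grip_width: 0.528
```

>>> {"api": "send_rows", "payload": {
  "increments": [0,0,0,8.5,0,0,0,17,0,0,0,25.5,0,0,0,28.5,0,0,0,28.5]
}}

```text
time_s: 29.3
ee_pos: [0.556, 0.3001, 0.1995]
tool_rot: [[-0.994, -0.11, 0.002], [-0.11, 0.994, -0.019], [-0.0, -0.019, -1.0]]
wrist_force: [0.7, -0.0, 1.1]
grip_width: 0.525
```

Run:
```python
from demag import *
cp=bot.camera_params('wrist'); snap('wrist','w13'); import pickle; pickle.dump(cp,open('cp13','wb')); s=bot.get_state(); print(s['ee_pos'],s['tool_rot'],s['qpos'].round(3))
```

```text
[0.55595863 0.30000638 0.19951105] [[-9.94181899e-01 -1.07694240e-01  2.07422656e-03]
 [-1.07714212e-01  9.93993894e-01 -1.93335659e-02]
 [ 2.03451593e-05 -1.94445050e-02 -9.99810938e-01]] [ 0.297  0.205  0.115  1.485 -0.019  0.189]
```

View pics/w13.png

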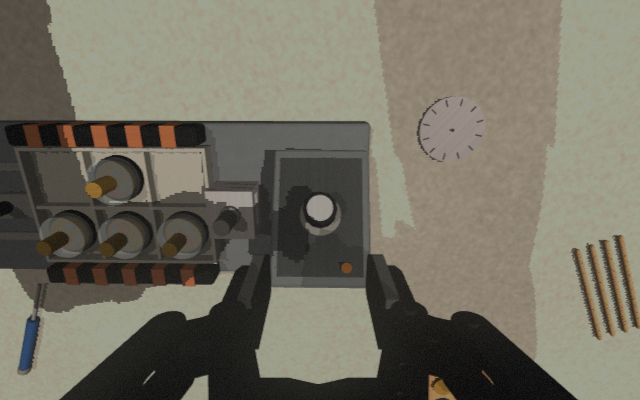

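Run:
```python
from demag import *
import pickle
cp=pickle.load(open('cp13','rb'))
zoom('w13','w13z',270,150,380,250,6)
def rr(c,u,v):
    a=ray('',u,v,.2,c); b=ray('',u,v,.0,c); return a,(b-a)/np.linalg.norm(b-a)
L=[rr(cp,320.0,207.0),rr(bot.camera_params('top'),200+90.5/4-.5,150+251/4-.5)]
A=sum(np.eye(3)-np.outer(d,d) for p,d in L); b=sum((np.eye(3)-np.outer(d,d))@p for p,d in L)
X=np.linalg.solve(A,b); print(X,own(X)); 
for p,d in L: e=X-p; print(np.linalg.norm(e-d*(e@d))*1e3)
print('head centre',X-np.array([-.497,-.0547,.866])*.010)
```

```text
[0.5556985  0.30019997 0.09965342] [-26.4 213.4]
0.26742965991981177
0.26742965991954726
head centre [0.5606685  0.30074697 0.09099342]
```

View pics/w13z.png

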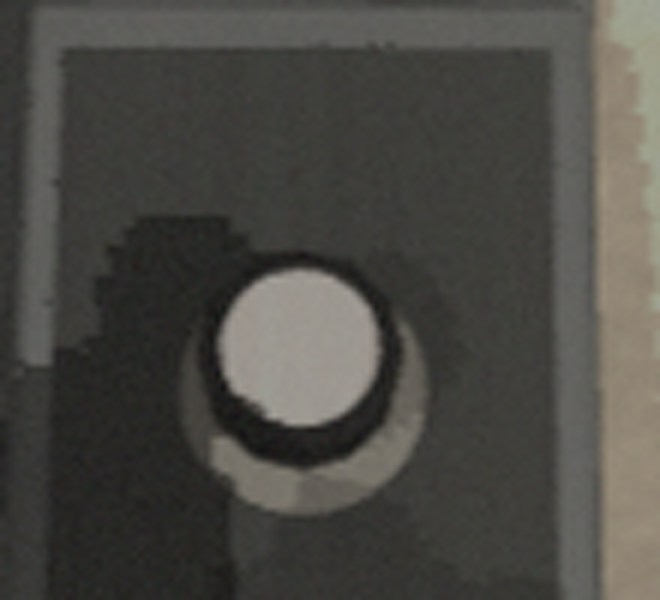

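Run:
```python
from demag import *
ax=np.array([-.497,-.0547,.866]); X=np.array([.5557,.3002,.0997])
for d in (-.010,0,.010):
  for k in (-35,-20,-10,0):
    P=X+[0,0,d]+ax*k/1e3; q=proj('scene',P); print(d,k,((q+.5-[320,110])*5-.5).round(0), end=' ')
  print()
```

```text
-0.01 -35 [334. 197.] -0.01 -20 [326. 173.] -0.01 -10 [320. 156.] -0.01 0 [314. 140.] 
0 -35 [337. 183.] 0 -20 [328. 158.] 0 -10 [322. 141.] 0 0 [317. 125.] 
0.01 -35 [339. 168.] 0.01 -20 [331. 143.] 0.01 -10 [325. 126.] 0.01 0 [319. 109.]
```

>>> {"api": "send_rows", "payload": {
  "increments": [0.5,0,-40,0,0.5,0,-75,0,0.5,0,-93,0,0.5,0,-99,0,0.5,0,-99,0]
}}

```text
time_s: 29.85
ee_pos: [0.5558, 0.2997, 0.1003]
tool_rot: [[-0.994, -0.108, 0.001], [-0.108, 0.994, -0.02], [0.001, -0.02, -1.0]]
wrist_force: [-0.3, -0.2, 0.7]
grip_width: 0.527
```

>>> {"api": "send_rows", "payload": {
  "increments": [0,0,0,0,0,0,0,0,0,0,0,0,0,0,0,0],
  "gripper": 10
}}

```text
time_s: 30.25
ee_pos: [0.5571, 0.2996, 0.103]
tool_rot: [[-0.994, -0.109, 0.005], [-0.109, 0.994, -0.019], [-0.003, -0.02, -1.0]]
wrist_force: [-1.6, -2.7, 6.1]
grip_width: 0.253
```

Run:
```python
from h import *
snap('wrist','w14'); snap('scene','scene4'); zoom('scene4','scene4z',330,100,440,210,5)
```

```text
(no output)
```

View pics/scene4z.png

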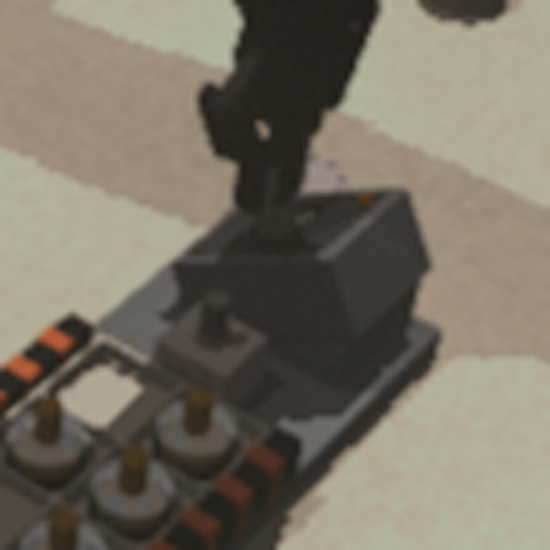

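View pics/w14.png

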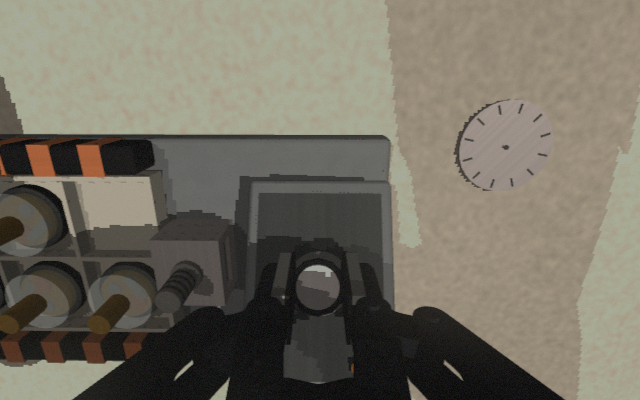

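>>> {"api": "send_rows", "payload": {
  "increments": [-2.5,-0.3,4.3,0,-5,-0.6,8.7,0,-7.5,-0.8,13,0,-8,-0.9,14,0]
}}

```text
time_s: 30.75
ee_pos: [0.5499, 0.2988, 0.1154]
tool_rot: [[-0.994, -0.108, 0.007], [-0.108, 0.994, -0.019], [-0.005, -0.019, -1.0]]
wrist_force: [14.3, 1.3, -14.4]
grip_width: 0.251
```

>>> {"api": "send_rows", "payload": {
  "increments": [-1,-0.1,1.7,0,-1.5,-0.2,2.6,0,-1.5,-0.2,2.6,0]
}}

```text
time_s: 31.05
ee_pos: [0.5497, 0.2987, 0.1156]
tool_rot: [[-0.994, -0.108, 0.008], [-0.108, 0.994, -0.018], [-0.006, -0.019, -1.0]]
wrist_force: [26.4, 4.7, -29.8]
grip_width: 0.253
```

Run:
```python
from h import *
snap('wrist','w15'); snap('scene','scene5'); zoom('scene5','scene5z',330,100,440,210,5)
```

```text
(no output)
```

View pics/w15.png

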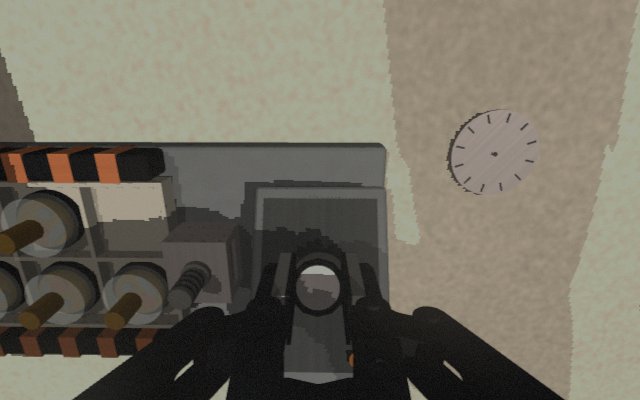

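View pics/scene5z.png

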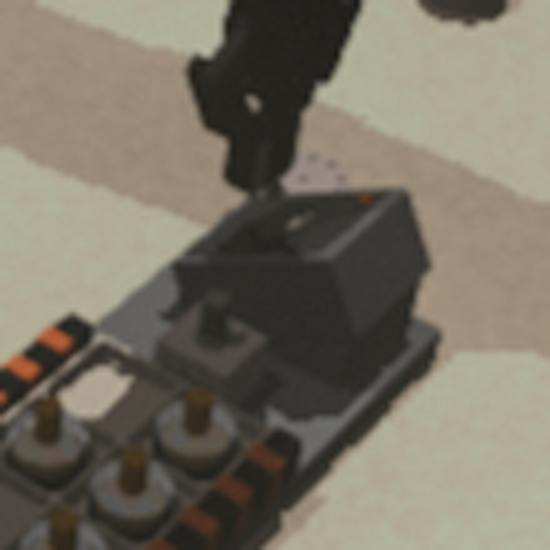

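>>> {"api": "send_rows", "payload": {
  "increments": [3,0.3,-5,0,6,0.7,-10,0,8,0.9,-14,0,9,1.1,-15,0,9,1.1,-15.5,0]
}}

```text
time_s: 31.65
ee_pos: [0.557, 0.2996, 0.1031]
tool_rot: [[-0.994, -0.108, 0.005], [-0.109, 0.994, -0.019], [-0.003, -0.02, -1.0]]
wrist_force: [4.8, -2.1, 2.4]
grip_width: 0.251
```

>>> {"api": "send_rows", "payload": {
  "increments": [0,0,0,0,0,0,0,0,0,0,0,0,0,0,40,0,0,0,80,0],
  "gripper": 45
}}

```text
time_s: 32.15
ee_pos: [0.5542, 0.2995, 0.1816]
tool_rot: [[-0.994, -0.109, -0.001], [-0.109, 0.994, -0.02], [0.003, -0.02, -1.0]]
wrist_force: [0.8, 1.7, 1.0]
grip_width: 0.525
```

>>> {"api": "send_rows", "payload": {
  "increments": [0,0,20,0,0,0,20,0,0,0,20,0],
  "newtons": 40
}}

```text
time_s: 32.45
ee_pos: [0.5556, 0.2998, 0.2019]
tool_rot: [[-0.994, -0.109, 0.003], [-0.109, 0.994, -0.019], [-0.001, -0.019, -1.0]]
wrist_force: [-0.0, 0.1, -0.0]
grip_width: 0.524
```

```bash
python3 look.py w16
```

```text
32.5 [0.5551 0.2996 0.2009] 0.5267122923947477
[59, 123, 21, 24, 306] [69.1, 134.9] [0.5379 0.0835 0.04  ] tray h: [0.5322 0.1019 0.065 ] [-71.5  18.8]
[92, 122, 29, 26, 352] [102.3, 134.6] [0.5345 0.1118 0.04  ] tray h: [0.5291 0.1277 0.065 ] [-71.8  44.8]
[126, 123, 26, 25, 367] [135.5, 135.0] [0.5317 0.1399 0.04  ] tray h: [0.5265 0.1533 0.065 ] [-71.5  70.6]
[160, 123, 21, 25, 359] [168.7, 135.2] [0.5287 0.1679 0.04  ] tray h: [0.5238 0.1789 0.065 ] [-71.4  96.3]
[26, 124, 19, 23, 233] [34.9, 135.5] [0.5417 0.0542 0.04  ] tray h: [0.5356 0.0752 0.065 ] [-71.   -8.1]
[88, 176, 30, 22, 442] [102.3, 186.2] [0.5808 0.1072 0.04  ] tray h: [0.5713 0.1236 0.065 ] [-30.2  36.1]
[39, 239, 15, 16, 159] [46.1, 246.9] [0.6482 0.0475 0.04  ] tray h: [0.6328 0.0691 0.065 ] [ 25.  -24.8]
[101, 241, 16, 15, 159] [108.4, 248.5] [0.6428 0.1069 0.04  ] tray h: [0.6279 0.1232 0.065 ] [26.  29.6]
[164, 240, 15, 16, 148] [170.6, 248.2] [0.6355 0.166  0.04  ] tray h: [0.6212 0.1772 0.065 ] [25.2 83.9]
[341, 261, 11, 11, 90] [346.1, 266.3] [0.635  0.3327 0.04  ] tray h: [0.6207 0.3293 0.065 ] [ 41.4 235.2]
[65, 262, 16, 22, 193] [72.8, 273.0] [0.6741 0.0694 0.04  ] tray h: [0.6564 0.0891 0.065 ] [50.6 -7.5]
[94, 264, 15, 20, 160] [101.3, 274.4] [0.6723 0.0973 0.04  ] tray h: [0.6548 0.1145 0.065 ] [51.8 17.9]
[123, 265, 15, 19, 148] [130.1, 274.9] [0.6695 0.1255 0.04  ] tray h: [0.6522 0.1402 0.065 ] [52.  43.8]
[153, 265, 14, 19, 138] [159.3, 275.8] [0.667 0.154 0.04 ] tray h: [0.65   0.1662 0.065 ] [52.6 69.9]
[182, 269, 15, 16, 155] [188.9, 277.2] [0.6651 0.1828 0.04  ] tray h: [0.6482 0.1925 0.065 ] [53.8 96.2]
[428, 378, 22, 18, 221] [438.6, 386.3] [0.7697 0.4524 0.04  ] tray h: [0.7436 0.4385 0.065 ] [175.5 330.3]
```

View pics/w16.png

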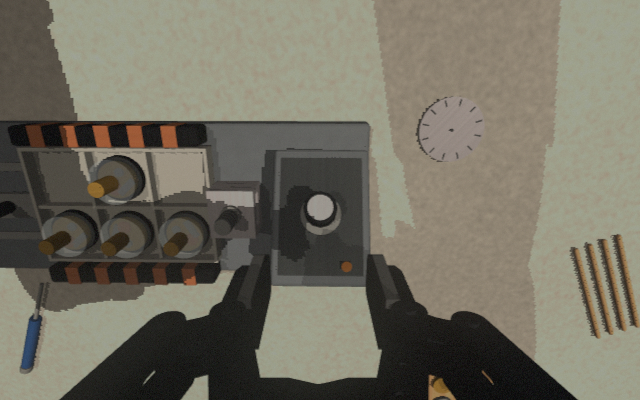

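>>> {"api": "send_rows", "payload": {
  "increments": [15,-30,0,8,34.7,-74.8,0,16,34.7,-74.8,-30,24,34.7,-74.8,-60,24,34.7,-74.8,-80,24],
  "gripper": 30
}}

```text
time_s: 33.0
ee_pos: [0.5884, 0.2241, 0.1177]
tool_rot: [[-0.864, -0.503, 0.005], [-0.503, 0.864, -0.017], [0.004, -0.018, -1.0]]
wrist_force: [-0.1, 0.0, -0.4]
grip_width: 0.348
```

>>> {"api": "send_rows", "payload": {
  "increments": [0,0,0,0,0,0,0,0]
}}

```text
time_s: 33.2
ee_pos: [0.5895, 0.2248, 0.1212]
tool_rot: [[-0.864, -0.504, 0.008], [-0.504, 0.864, -0.017], [0.002, -0.019, -1.0]]
wrist_force: [0.3, -0.0, -0.2]
grip_width: 0.354
```

```bash
python3 look.py w17 | head -1; python3 -c "
from h import *
cp=bot.camera_params('wrist'); print(proj('wrist',[.5905,.225,.08],cp)); zoom('w17','w17z',270,200,370,300,6); s=bot.get_state(); print(s['tool_rot'],s['qpos'])"
```

```text
33.25 [0.5903 0.225  0.1225] 0.35417563851830647
[319.13609803 244.62194047]
[[-8.63652052e-01 -5.03984977e-01  1.02115446e-02]
 [-5.04088211e-01  8.63492812e-01 -1.65903378e-02]
 [-4.56314309e-04 -1.94757985e-02 -9.99810225e-01]] [ 0.1658023   0.20861369 -0.02036833  1.33447968 -0.01804915 -0.36258541]
```

View pics/w17.png

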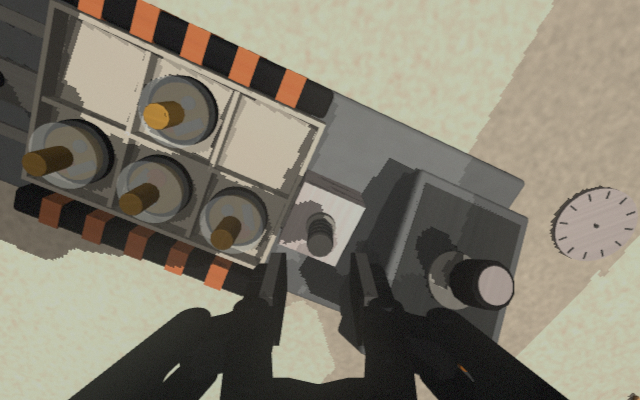

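>>> {"api": "send_rows", "payload": {
  "increments": [0.2,0,-20,0,0.2,0,-38,0,0.2,0,-42,0,0.2,0,-42,0]
}}

```text
time_s: 33.65
ee_pos: [0.5906, 0.225, 0.0805]
tool_rot: [[-0.864, -0.504, 0.01], [-0.504, 0.863, -0.017], [-0.0, -0.019, -1.0]]
wrist_force: [0.5, 0.6, 0.2]
grip_width: 0.348
```

>>> {"api": "send_rows", "payload": {
  "increments": [0,0,0,0,0,0,0,0,0,0,0,0,0,0,0,0],
  "gripper": 8
}}

```text
time_s: 34.05
ee_pos: [0.5914, 0.2251, 0.0817]
tool_rot: [[-0.864, -0.504, 0.012], [-0.504, 0.864, -0.016], [-0.003, -0.02, -1.0]]
wrist_force: [-1.5, -0.3, 6.4]
grip_width: 0.138
```

>>> {"api": "send_rows", "payload": {
  "increments": [0,0,8,0,0,0,20,0,0,0,40,0,0,0,70,0,0,0,95,0]
}}

```text
time_s: 34.55
ee_pos: [0.5906, 0.2249, 0.1775]
tool_rot: [[-0.864, -0.504, 0.011], [-0.504, 0.864, -0.016], [-0.001, -0.02, -1.0]]
wrist_force: [0.0, 0.4, -1.0]
grip_width: 0.143
```

>>> {"api": "send_rows", "payload": {
  "increments": [0,-45,0,0,0,-92,0,0,0,-140,0,0,0,-188,0,0,0,-236,0,0]
}}

```text
time_s: 35.05
ee_pos: [0.5904, -0.013, 0.1763]
tool_rot: [[-0.864, -0.504, 0.011], [-0.504, 0.863, -0.017], [-0.001, -0.02, -1.0]]
wrist_force: [-0.0, -1.4, -0.6]
grip_width: 0.142
```

>>> {"api": "send_rows", "payload": {
  "increments": [-5,-45,0,0,-10,-92,0,0,-15,-140,0,0,-20,-188,0,0,-22,-236,0,0]
}}

```text
time_s: 35.55
ee_pos: [0.568, -0.2492, 0.1764]
tool_rot: [[-0.864, -0.504, 0.011], [-0.504, 0.864, -0.017], [-0.001, -0.021, -1.0]]
wrist_force: [2.0, 0.4, -1.0]
grip_width: 0.139
```

>>> {"api": "send_rows", "payload": {
  "increments": [-1,-35,0,0,-1.7,-73,0,0,-1.7,-73,-30,0,-1.7,-73,-60,0,-1.7,-73,-68,0]
}}

```text
time_s: 36.05
ee_pos: [0.5653, -0.3194, 0.1041]
tool_rot: [[-0.864, -0.503, 0.007], [-0.503, 0.864, -0.014], [0.001, -0.015, -1.0]]
wrist_force: [-0.5, -0.1, -0.7]
grip_width: 0.143
```

>>> {"api": "send_rows", "payload": {
  "increments": [0,0,0,0,0,0,0,0]
}}

```text
time_s: 36.25
ee_pos: [0.5675, -0.3204, 0.109]
tool_rot: [[-0.864, -0.504, 0.012], [-0.504, 0.863, -0.018], [-0.001, -0.021, -1.0]]
wrist_force: [0.5, 0.4, 0.0]
grip_width: 0.139
```

```bash
python3 look.py w18 | head -1; python3 -c "
from h import *
cp=bot.camera_params('wrist'); s=bot.get_state(); print(proj('wrist',[.5674,-.3212,.036],cp), proj('wrist',s['ee_pos']+s['tool_rot'][:,2]*.058,cp)); zoom('w18','w18z',260,180,380,280,6); print(s['ee_pos'],s['tool_rot'][:,2])"
```

```text
36.3 [ 0.5677 -0.3206  0.1093] 0.14484413146061373
[319.74817758 221.1958717 ] [317.78463089 232.39299393]
[ 0.56770889 -0.32055925  0.10932422] [ 0.01220161 -0.01846509 -0.99975505]
```

View pics/w18z.png

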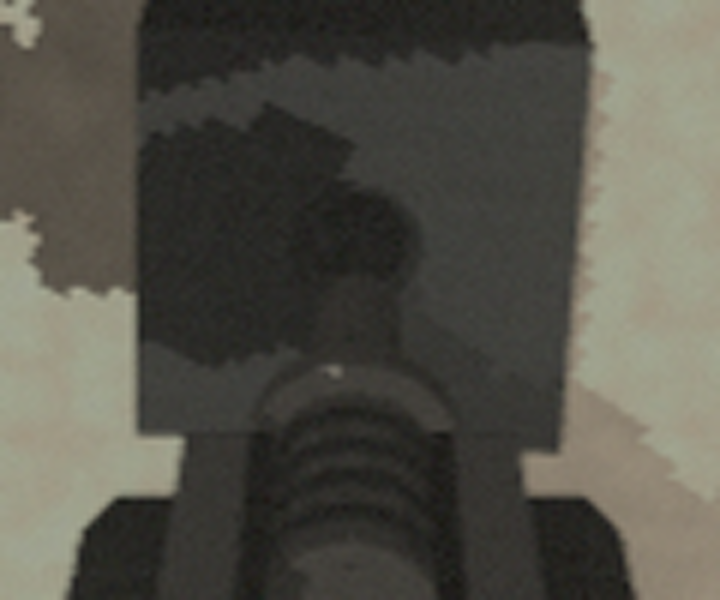

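```bash
python3 -c "
import cv2,numpy as np
im=cv2.imread('pics/w18.png')[200:260,290:350].astype(float); im=np.clip((im-15)*4,0,255).astype('uint8'); cv2.imwrite('pics/w18c.png',cv2.resize(im,None,fx=10,fy=10,interpolation=cv2.INTER_CUBIC))"
```

```text
(no output)
```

View pics/w18c.png

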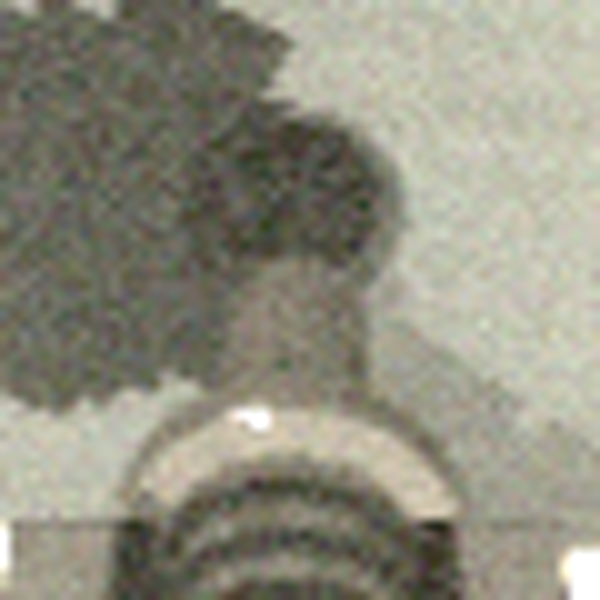

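```bash
python3 -c "
from h import *
cp=bot.camera_params('wrist'); s=bot.get_state(); print(s['ee_pos'],s['time_s'])
print(ray('wrist',319.8,221.5,.036,cp))
for v in (229,231):
  for z in (.050,.0525): print(v,z,ray('wrist',319.2,v,z,cp))
"
```

```text
[ 0.56770889 -0.32055925  0.10932422] 36.3
[ 0.56756148 -0.32106787  0.036     ]
229 0.05 [ 0.56665215 -0.32173148  0.05      ]
229 0.0525 [ 0.56566439 -0.32225453  0.0525    ]
231 0.05 [ 0.56776038 -0.32108381  0.05      ]
231 0.0525 [ 0.56675749 -0.3216157   0.0525    ]
```

>>> {"api": "send_rows", "payload": {
  "increments": [0.3,0.2,-10,0,0.3,0.2,-16,0,0.3,0.2,-22,0,0.3,0.2,-28,0]
}}

```text
time_s: 36.7
ee_pos: [0.567, -0.3198, 0.0783]
tool_rot: [[-0.864, -0.504, 0.01], [-0.504, 0.864, -0.016], [-0.0, -0.019, -1.0]]
wrist_force: [1.1, 0.3, -0.7]
grip_width: 0.145
```

>>> {"api": "send_rows", "payload": {
  "increments": [0,0,-6,0,0,0,-12,0,0,0,-15,0,0,0,-16,0,0,0,-16,0]
}}

```text
time_s: 37.2
ee_pos: [0.5672, -0.32, 0.0656]
tool_rot: [[-0.864, -0.504, 0.011], [-0.504, 0.863, -0.018], [-0.0, -0.021, -1.0]]
wrist_force: [-8.4, 5.4, 19.9]
grip_width: 0.144
```

>>> {"api": "send_rows", "payload": {
  "increments": [0,0,0,0,0,0,0,0,0,0,10,0,0,0,50,0,0,0,95,0],
  "gripper": 36
}}

```text
time_s: 37.7
ee_pos: [0.566, -0.3191, 0.1576]
tool_rot: [[-0.864, -0.504, 0.007], [-0.504, 0.864, -0.014], [0.001, -0.016, -1.0]]
wrist_force: [0.5, -1.3, 0.4]
grip_width: 0.42
```

>>> {"api": "send_rows", "payload": {
  "increments": [20,20,20,0,30,40,20,0,30,40,20,0,30,40,20,0]
}}

```text
time_s: 38.1
ee_pos: [0.5971, -0.2797, 0.178]
tool_rot: [[-0.863, -0.505, 0.01], [-0.505, 0.863, -0.017], [-0.0, -0.019, -1.0]]
wrist_force: [-0.3, 0.1, 0.1]
grip_width: 0.424
```

```bash
python3 look.py w19 | head -1; python3 -c "
from h import *
cp=bot.camera_params('wrist'); print(proj('wrist',[.5675,-.3212,.064],cp),proj('wrist',[.5675,-.3212,.036],cp))
im=cv2.imread('pics/w19.png'); 
snap('scene','scene6');zoom('scene6','scene6z',150,260,250,330,6)"
```

```text
38.15 [ 0.5967 -0.2801  0.1777] 0.42293836883294683
[291.05867803 138.49954918] [294.44991101 132.83994301]
```

View pics/w19.png

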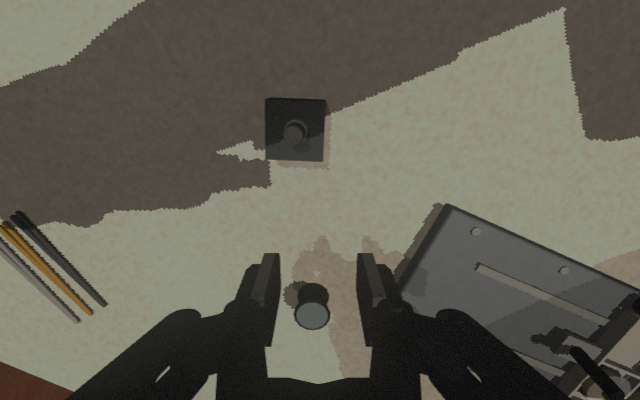

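View pics/scene6z.png

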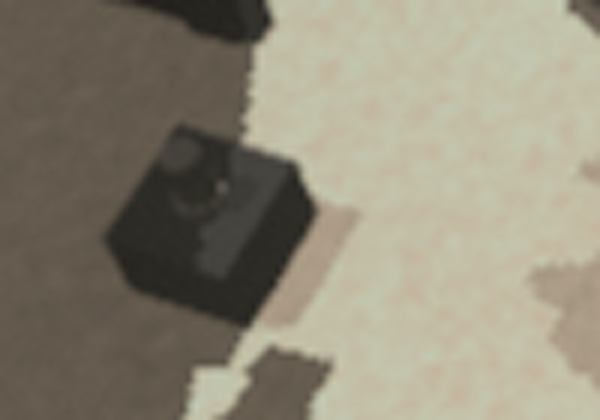

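```bash
python3 -c "
import cv2,numpy as np
im=cv2.imread('pics/w19.png')[90:170,255:335].astype(float); im=np.clip((im-15)*3.5,0,255).astype('uint8'); a=cv2.resize(im,None,fx=7,fy=7,interpolation=cv2.INTER_CUBIC); cv2.imwrite('pics/w19c.png',a)
o=[]
for f in('scene0','scene6'):
  im=cv2.imread('pics/%s.png'%f)[270:320,155:215].astype(float); o.append(cv2.resize(np.clip((im-10)*3,0,255).astype('uint8'),None,fx=6,fy=6,interpolation=cv2.INTER_CUBIC))
cv2.imwrite('pics/cmp6.png',np.hstack(o))"
```

```text
(no output)
```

View pics/w19c.png

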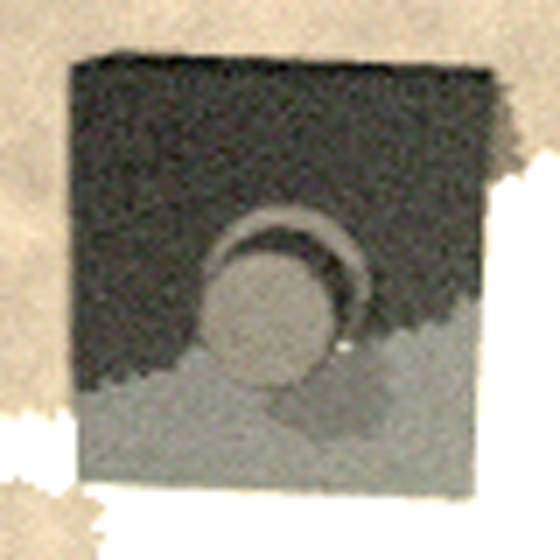

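View pics/cmp6.png

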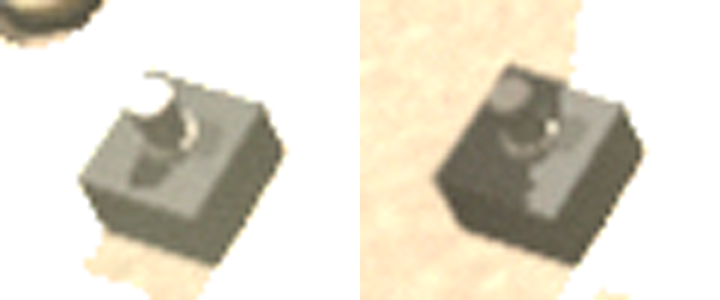

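>>> {"api": "send_rows", "payload": {
  "increments": [3,48,0,-8,6,96,0,-16,9,144,0,-24,12,190,0,-24,15,236,0,-24]
}}

```text
time_s: 38.7
ee_pos: [0.6116, -0.043, 0.1777]
tool_rot: [[-0.994, -0.108, 0.002], [-0.108, 0.994, -0.019], [0.0, -0.019, -1.0]]
wrist_force: [0.5, -0.1, -0.9]
grip_width: 0.423
```

>>> {"api": "send_rows", "payload": {
  "increments": [1,45,0,0,2,57.5,-15,0,2,57.5,-35,0,2,57.5,-35,0,2,57.5,-35,0]
}}

```text
time_s: 39.2
ee_pos: [0.6136, 0.0126, 0.1425]
tool_rot: [[-0.994, -0.108, 0.001], [-0.108, 0.994, -0.019], [0.001, -0.019, -1.0]]
wrist_force: [0.4, -0.8, -0.4]
grip_width: 0.421
```

```bash
python3 look.py w20 | head -1; python3 -c "
from demag import *
cp=bot.camera_params('wrist'); print(wo(0,-78),proj('wrist',[*wo(0,-78),.085],cp)); print(bot.get_state()['ee_pos'])"
```

```text
39.25 [0.6141 0.0125 0.1433] 0.4260896800376982
[0.6138 0.0135] [320.98028698 232.05855676]
[0.61411186 0.0124509  0.14333081]
```

View pics/w20.png

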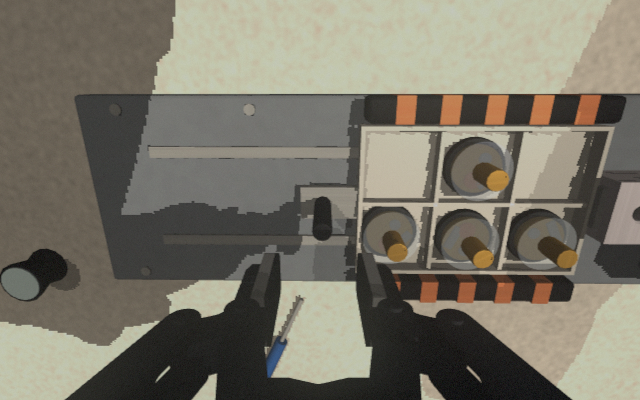

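>>> {"api": "send_rows", "payload": {
  "increments": [-0.3,1.2,-35,0,-0.3,1.2,-60,0,-0.3,1.2,-65,0,-0.3,1.2,-65,0]
}}

```text
time_s: 39.65
ee_pos: [0.6136, 0.0142, 0.0782]
tool_rot: [[-0.994, -0.108, 0.002], [-0.108, 0.994, -0.019], [0.0, -0.019, -1.0]]
wrist_force: [0.0, -0.1, -0.8]
grip_width: 0.423
```

>>> {"api": "send_rows", "payload": {
  "increments": [0,0,0,0,0,0,0,0,0,0,0,0],
  "gripper": 6,
  "newtons": 25
}}

```text
time_s: 39.95
ee_pos: [0.6151, 0.0141, 0.0802]
tool_rot: [[-0.994, -0.109, 0.005], [-0.109, 0.994, -0.02], [-0.003, -0.021, -1.0]]
wrist_force: [-0.2, -2.8, 6.8]
grip_width: 0.129
```

>>> {"api": "send_rows", "payload": {
  "increments": [1,-9,0,0,3,-27,0,0,5.2,-47,0,0,7.4,-67,0,0,9.5,-86,0,0]
}}

```text
time_s: 40.45
ee_pos: [0.6244, -0.0715, 0.0801]
tool_rot: [[-0.994, -0.11, 0.005], [-0.11, 0.994, -0.019], [-0.003, -0.019, -1.0]]
wrist_force: [-0.5, 2.6, 7.7]
grip_width: 0.128
```

>>> {"api": "send_rows", "payload": {
  "increments": [1.7,-15,0,0,3.2,-29,0,0,4.4,-40,0,0,4.9,-45,0,0,4.9,-45,0,0]
}}

```text
time_s: 40.95
ee_pos: [0.6292, -0.1152, 0.0801]
tool_rot: [[-0.994, -0.11, 0.005], [-0.11, 0.994, -0.016], [-0.003, -0.017, -1.0]]
wrist_force: [-1.3, 7.3, 9.0]
grip_width: 0.127
```

>>> {"api": "send_rows", "payload": {
  "increments": [0.2,-1.5,0,0,0.2,-1.5,0,0]
}}

```text
time_s: 41.15
ee_pos: [0.6292, -0.1153, 0.0801]
tool_rot: [[-0.994, -0.111, 0.005], [-0.111, 0.994, -0.015], [-0.003, -0.016, -1.0]]
wrist_force: [-2.8, 13.4, 10.3]
grip_width: 0.127
```

>>> {"api": "send_rows", "payload": {
  "increments": [0,1,0,0,0,1,0,0,0,1,30,0,0,1,75,0,-40,0,115,0],
  "gripper": 36
}}

```text
time_s: 41.65
ee_pos: [0.5946, -0.1181, 0.1894]
tool_rot: [[-0.994, -0.109, 0.003], [-0.109, 0.994, -0.02], [-0.001, -0.02, -1.0]]
wrist_force: [-1.0, 0.6, 1.7]
grip_width: 0.421
```

>>> {"api": "send_rows", "payload": {
  "increments": [-35,-35,10,0,-70,-70,20,0,-105,-105,20,0,-120,-140,20,0,-130,-180,20,0]
}}

```text
time_s: 42.15
ee_pos: [0.4617, -0.299, 0.2092]
tool_rot: [[-0.994, -0.109, 0.003], [-0.109, 0.994, -0.02], [-0.001, -0.021, -1.0]]
wrist_force: [1.1, -0.0, -0.2]
grip_width: 0.422
```

>>> {"api": "send_rows", "payload": {
  "increments": [0,-40,0,0,0,-50,0,0,0,-50,0,0]
}}

```text
time_s: 42.45
ee_pos: [0.4625, -0.3489, 0.208]
tool_rot: [[-0.994, -0.107, 0.002], [-0.107, 0.994, -0.019], [0.0, -0.019, -1.0]]
wrist_force: [-0.2, 0.9, -0.1]
grip_width: 0.419
```

```bash
python3 -c "
from h import *
snap('top','top7');snap('scene','scene7'); zoom('top7','top7z',200,150,400,270,4); zoom('scene7','scene7z',240,120,430,300,3.3); print(bot.get_state()['ee_pos'])"
```

```text
[ 0.46307655 -0.34682967  0.20827442]
```

View pics/top7z.png

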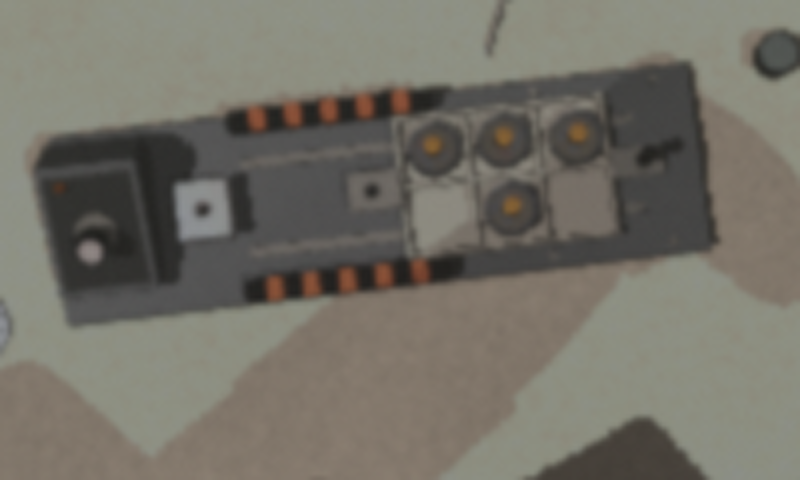

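View pics/scene7z.png

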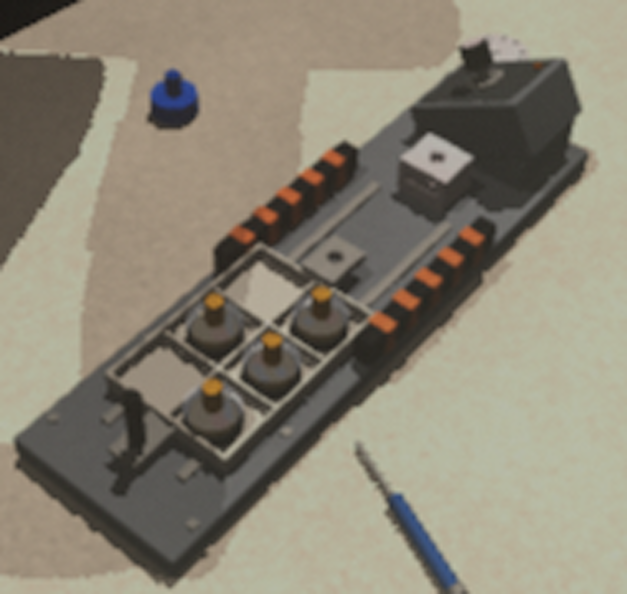

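View pics/top7.png

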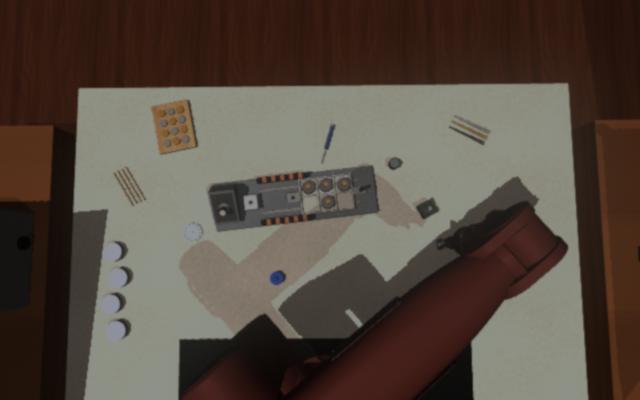

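```bash
python3 -c "
from demag import *
for P in [(372,191)]: print(own(ray('top',200+(P[0]+.5)/4-.5,150+(P[1]+.5)/4-.5,.042)))
print(own(ray('scene',240+(335+.5)/3.3-.5,120+(257+.5)/3.3-.5,.042)), '(expect 0,4 at fully out)')
print(bot.get_state()['wrist_force'])
print(bot.sign_off())"
```

```text
[-0.8  4.1]
[-0.3  4.7] (expect 0,4 at fully out)
[-0.20518164 -0.3596427   0.32093884]
the job is handed in; nothing more can be done
None
```

The job is done and handed in at about 42 s of the 210 s allowed, with all steps done in the order asked.

- **Movements:** There were four on the bench, and each went into a cell of its own. The blue look-alike was left where it stood. In the last top and scene pictures all four sit flat in their cells.
- **Carriage home and pin:** I slid the carriage to its home stop and put the pin down until its flange sat on the clevis. The wrist picture showed the pin's top within about 1 pixel of where a fully seated pin should be.
- **Start knob:** I pulled it about 14.6 mm, until the force rose to about 40 N against the stop, then guided it back and released it. It appears at the same pixel as before the pull.
- **Pin back in its stand:** It met about 20 N of contact as it seated. The scene picture then matched the starting picture, so it is fully down.
- **Carriage out:** I pulled it to its outer stop. The tongue hole measured at y 4.1 mm in the top view and 4.7 mm in the scene view, against 4 mm expected for fully out.
- **Bystanders:** The screwdriver, dial and loupe look undisturbed.

- **Disagreements:** The networks' positions were up to about 10 mm off my own pixel measurements, so I used the pixel ones.
- **Wrist limit:** A wrist-joint limit left the tool tilted by about 1 degree from the fourth movement onward; it caused no visible trouble.

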